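# Refit the rollers of the sample pump

### The job

Refit the rollers of the lab's roller pump: first switch its isolator off, then slide the yellow rotor lock fully to its locked end, and take the orange transit sleeve off its axle and leave it in the white tray. Then slide every blue roller you find on the bench onto an axle of its own, fully down so that it sits flat on the rotor (there may be fewer rollers than axles). With all of them on, slide the lock fully back to its free end and last of all switch the isolator fully on, leaving the other things on the bench as they are.

Things in the scene. Friction and masses are not known exactly. Their poses are not given: they have to be found in the camera images.
- power (a joint): isolator lever: rad, 0 = off (leaning to the isolator's -x side, towards the robot, red mark), 1.2 = on (leaning to +x, away from the robot, green mark), upright at 0.6. Starts on. Stays where it is left: only light friction, about 1 N at the ball moves it.
- power_tip (a point): centre of the red ball (diameter 26) on the isolator lever; 134 above the bench at either end of the swing and 147 upright.
- isolator: grey isolator box fixed to the bench, 110 (x) x 100 (y) x 50 high, with a black block 70 x 50 x 25 on it carrying the lever: a 10 thick rod, 75 from hinge to ball centre. Hinge axis along y, 72 above the underside, over the box's centre. Origin: centre of its underside; x points roughly away from the robot.
- lock (a joint): rotor lock slide: m, 0 = free (grip at the pump's -y end, by the green mark), 0.08 = locked (grip at the +y end, by the orange mark); end stops at both. Starts near free, up to 12 mm short of that stop. Stays where it is left; friction 1.5 N plus light damping.
- lock_top (a point): centre of the top face of the yellow lock grip, a block 28 (x) x 20 (y) x 40 high on a flat aluminium track 40 wide and 14 high on the pump's robot-side edge; this point is 109 above the bench. x and y as the pump's; the grip slides to +y to lock.
- pump: white roller pump lying rotor-up, fixed to the bench: housing 260 (x) x 220 (y) x 55 high. Origin: centre of its underside. The lock track runs along y at x = -98, the rotor axis stands at x = +30, y = 0.
- rotor: round aluminium rotor on the pump, diameter 170, 12 thick, fixed but at any angle; centre hub of diameter 36 stands 10 above its face; four axles on a circle of radius 58, 90 degrees apart. Origin: centre of its underside, 55 above the bench, z up.
- axle0 (a point): foot of axle 0: a fixed upright steel pin on the rotor, diameter 16, 40 high with its top 6 tapered to diameter 10. The point lies on the axle's centre line at the rotor's top face (67 above the bench); z up along the axle. The transit sleeve starts on this one.
- axle1 (a point): foot of axle 1: a fixed upright steel pin on the rotor, diameter 16, 40 high with its top 6 tapered to diameter 10. The point lies on the axle's centre line at the rotor's top face (67 above the bench); z up along the axle. Bare at the start.
- axle2 (a point): foot of axle 2: a fixed upright steel pin on the rotor, diameter 16, 40 high with its top 6 tapered to diameter 10. The point lies on the axle's centre line at the rotor's top face (67 above the bench); z up along the axle. Bare at the start.
- axle3 (a point): foot of axle 3: a fixed upright steel pin on the rotor, diameter 16, 40 high with its top 6 tapered to diameter 10. The point lies on the axle's centre line at the rotor's top face (67 above the bench); z up along the axle. Bare at the start.
- sleeve: orange transit sleeve, a plain tube: outer diameter 30, height 55, bore 18.5 right through, about 40 g; starts on axle 0, standing on the rotor. Origin: centre of the lower end face, z along its axis.
- tray: shallow white tray fixed to the bench, 130 (x) x 170 (y) x 22 high outside, walls and floor 4 thick. Origin: centre of its underside. Starts empty.
- roller0: blue plastic roller, a plain ring standing on its flat end on the bench: outer diameter 40, height 30, bore 18.5 right through, 55 to 115 g. Origin: centre of the lower end face, z along its axis. May be absent (None all the time). Either end may go down.
- roller1: blue plastic roller, a plain ring standing on its flat end on the bench: outer diameter 40, height 30, bore 18.5 right through, 55 to 115 g. Origin: centre of the lower end face, z along its axis. May be absent (None all the time). Either end may go down.
- roller2: blue plastic roller, a plain ring standing on its flat end on the bench: outer diameter 40, height 30, bore 18.5 right through, 55 to 115 g. Origin: centre of the lower end face, z along its axis. May be absent (None all the time). Either end may go down.
- roller3: blue plastic roller, a plain ring standing on its flat end on the bench: outer diameter 40, height 30, bore 18.5 right through, 55 to 115 g. Origin: centre of the lower end face, z along its axis. May be absent (None all the time). Either end may go down.
- vial: small clear vial with white cap among the rollers, diameter 24, 45 high. Bystander, loose: leave it alone. Origin: centre of its underside.
- wash: White bottle, blue label, diameter 72, 170 high. Bystander, loose: leave it alone. Origin: centre of its underside.
- gloves: Blue glove box, 130 x 240 x 70 high. Bystander, loose: leave it alone. Origin: centre of its underside.
- marker: Black marker pen with a blue cap, lying along its x, 130 long, 12 thick. Bystander, loose: leave it alone. Origin: centre of its underside.
Not all that is in view belongs to the job. There is more than one size of the isolator; the job needs the middle-sized.

How it is judged:
By the outcome, as a careful person would: the job done as asked, in the order asked, and still so for the second after the job is handed in, with the robot touching nothing.
Of roller0, roller1, roller2, roller3 only 2 to 4 are there at a start; the rules pass over those that are not, and their reading is None.
At some moment in a run one of roller0, roller1, roller2, roller3 may be knocked a few centimetres aside while the robot is not near it.
It also fails if it takes over 210 s, if anything falls off the work surface, if the arm or the gripper's body presses on something with over 40 N, if the wrist force passes 120 N, or if a joint passes its speed limit or range.

### The arm

A 7-joint arm with a two-finger parallel gripper is mounted at the origin on the work surface. World frame = base frame: x ahead of the robot, y to its left, z up, the work surface at z = 0. Lengths are in m, angles in rad, forces in N, time in s.
With the tool pointing down it reaches from about 0.425 to 0.875 m from the base axis. Payload 9.9 kg.
Tool frame: the origin (TCP) lies at the very end of the fingers, on their centre line; the grasp point (between the pads) lies ctrl.grasp_offset behind it (ctrl.grasp_offset is the distance from the TCP to the grasp point, in m); z points along the fingers, y is the direction in which the jaws open and shut (so a half turn about z gives the same grasp; the last joint's range is limited). The gripper opens to 85 mm and grips with 20 to 120 N. Pads are 22 mm wide; open, the fingers measure 114 mm over their backs; the gripper's body (76 mm by 85 mm) begins 54 mm behind the grasp point. The pads swing forward as they close: fully open they stand 13 mm farther back than shut.
Start: joints at [-1.245, 0.576, 0.025, 1.437, -0.015, 1.129, -0.057], TCP at [0.269, 0.619, 0.194] pointing down, gripper open.
Joint ranges: [-2.76, 2.76], [-0.34, 2.15], [-1.52, 1.57], [0.19, 2.46], [-1.09, 4.23], [0.17, 1.99], [-2.82, 2.82]. Speed limits (rad/s): [2.22, 2.22, 3.01, 3.01, 3.14, 3.14, 3.14].

### API

Orientations are given as a rotation vector (axis times angle).
In Python, from cell import monitor, eyes, job, ctrl gives the robot as it stands.
- The arm moves only by the tool step_arm, never from a script. Its argument "motion" is a list of rows, each a list of 3 entries, a list of its own where there are three numbers: the shift along the tool's x, y, z in mm, then the turn about the tool's z in degrees, then the finger opening in mm, from 0 to 85.4. A call has 1 to 8 rows; each row shifts and turns the commanded pose from where the row before left it, along the tool's axes as they then stand; what a row does not reach is not made up. A row lasts 1/10 s, in which the tool goes at most 50 mm and 8.59 degrees, less where a joint would pass 70% of its speed; a pose out of reach is approached as far as the arm can. A call with a gripper value outside its range is refused whole. The fingers move at their own pace and stop on an object; "grip_force" is the grip in N (left out, the last holds). Time passes only in rows, so rows that do not move let the fingers close. It gives the time, the measured TCP pose, the force and the opening at its end, in the units of the state.
- monitor.get_state(): the state, without advancing time (a new reading comes with each control period).
- eyes.grab_frame(name): name is "side" or "top"; returns a dict with "frame" (384x512x3 uint8, blue, green, red), "z_map" (384x512 float32, m along the optical axis (not along the pixel's ray), 0 where there is no reading), "vfov" (degrees; the focal length in pixels is half the picture's height over the tangent of half this angle, whatever the lens; pixels are square), "cx", "cy" (the principal point, pixels), "cam_to_world" (4x4, takes a point from camera to world coordinates). Camera axes: x right, y down, z forward; pixel columns grow to the right and rows downward; lengths in m; the calibration is good to about 2 mm. A picture is of the moment at which its call begins.
- job.job_done(): hands the job in, once; it reports no verdict.
The state is a dict: "t": time; "joints": joint angles; "qd": joint speeds; "tau": joint torques, N m; "tcp_pos": TCP position; "orientation": TCP orientation; "ft_force": force on the tool from outside, world axes, zero at the start; "moment": the same for the moment, N m; "opening": finger opening in m.
Only numpy, scipy, OpenCV 4.12 (cv2) and the standard library are available. Lean on these libraries where they do the work, as an engineer would, in place of code of your own. Each camera call takes 0.05 s, during which the arm holds its last target.

## Working session

There is one attempt and no reset: what is moved stays moved. The work goes in short steps, Python scripts to look and compute and a tool call to move; the robot and the scene stay as the last step left them, time stands still between calls to the robot, and variables do not carry over. Pictures are saved under pics/ and viewed, and the job is handed in when it is done.

Besides the shell and the picture viewer there is one more tool, called after "Call:" as name([rows], argument=value, ...), one row to a line, values as JSON. step_arm: Moves the arm, as the interface text tells. Its arguments: {"type":"object","properties":{"motion":{"type":"array","items":{"type":"array"}},"grip_force":{"type":"number"}},"required":["motion"]}

```bash
ls; mkdir -p pics; cat > h.py <<'E'
import numpy as np, cv2
from cell import monitor, eyes, job, ctrl
def grab(n):
    f=eyes.grab_frame(n); np.savez('/tmp/%s.npz'%n,**{k:np.asarray(v) for k,v in f.items()}); return f
def load(n): return dict(np.load('/tmp/%s.npz'%n))
def foc(f): return f['frame'].shape[0]/2/np.tan(np.radians(float(f['vfov']))/2)
def ray(f,u,v):
    T=np.asarray(f['cam_to_world']); d=np.array([(u-f['cx'])/foc(f),(v-f['cy'])/foc(f),1.]); return T[:3,3],T[:3,:3]@d
def onz(f,u,v,z):
    o,d=ray(f,u,v); return o+d*(z-o[2])/d[2]
def dep(f,u,v):
    o,d=ray(f,u,v); return o+d*float(f['z_map'][int(v),int(u)])
def proj(f,p):
    T=np.linalg.inv(np.asarray(f['cam_to_world'])); c=T[:3,:3]@np.asarray(p)+T[:3,3]; return f['cx']+foc(f)*c[0]/c[2], f['cy']+foc(f)*c[1]/c[2]
E
python3 - <<'E'
from h import *
for n in('top','side'):
    f=grab(n); cv2.imwrite('pics/%s0.png'%n,f['frame']); print(n,f['vfov'],f['cx'],f['cy'],np.round(f['cam_to_world'],3).tolist())
s=monitor.get_state(); print(s); print(ctrl.grasp_offset)
E
```

```text
pics
top 54.218161038421236 255.98708205152755 185.5429505018904 [[0.012, -0.998, 0.066, 0.389], [-1.0, -0.012, 0.01, 0.108], [-0.009, -0.066, -0.998, 1.497], [0.0, 0.0, 0.0, 1.0]]
side 56.81917346017199 251.76718188338938 193.41761129057224 [[0.688, -0.439, 0.578, -0.102], [-0.725, -0.417, 0.548, -0.454], [0.001, -0.796, -0.606, 0.719], [0.0, 0.0, 0.0, 1.0]]
{'t': 0.1, 'joints': array([-1.24478738,  0.57643572,  0.02485427,  1.43781727, -0.01499063,
        1.12900073, -0.05652825]), 'qd': array([-3.28616970e-04, -2.75821438e-03, -1.63404517e-03, -2.94704784e-03,
        2.29388177e-04,  1.35992122e-03,  9.32660488e-05]), 'tau': array([ 6.51276539e-03, -7.67303681e+01,  2.25806169e+00, -2.86605120e+01,
        1.59218127e-02,  8.70045129e-03,  1.42409195e-05]), 'tcp_pos': array([0.26876339, 0.61868712, 0.19303974]), 'orientation': array([-6.39183536e-01, -3.07566189e+00,  2.29430159e-03]), 'ft_force': array([ 0.58727142,  0.1797389 , -0.38156383]), 'moment': array([ 0.04938809, -0.01281799,  0.01570992]), 'opening': 0.08548080400648761}
0.0187
```

View pics/top0.png

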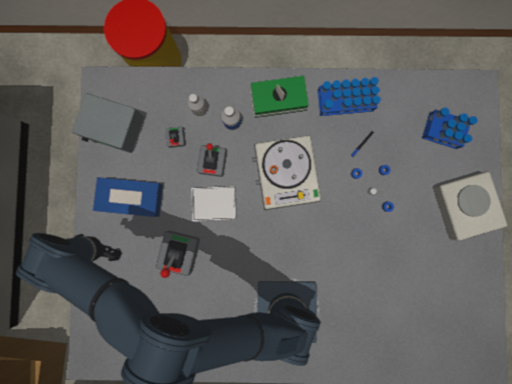

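View pics/side0.png

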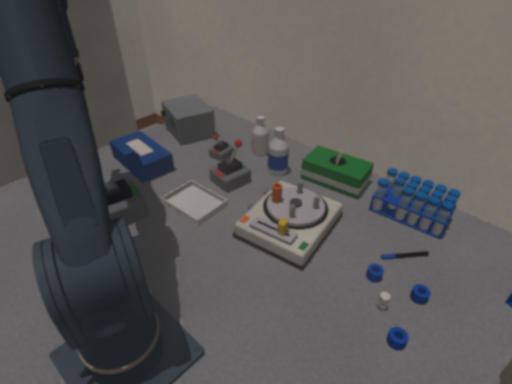

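```bash
python3 - <<'E'
from h import *
f=load('top'); im=f['frame']
a=cv2.resize(im[120:220,180:330],None,fx=5,fy=5,interpolation=cv2.INTER_CUBIC); cv2.imwrite('pics/topz.png',a)
a=cv2.resize(im[140:225,330:420],None,fx=6,fy=6,interpolation=cv2.INTER_CUBIC); cv2.imwrite('pics/topr.png',a)
g=load('side')['frame']
a=cv2.resize(g[120:270,160:360],None,fx=4,fy=4,interpolation=cv2.INTER_CUBIC); cv2.imwrite('pics/sidez.png',a)
hsv=cv2.cvtColor(im,cv2.COLOR_BGR2HSV)
def blobs(f,lo,hi,mn=6):
    hsv=cv2.cvtColor(f['frame'],cv2.COLOR_BGR2HSV)
    m=cv2.inRange(hsv,lo,hi); n,l,st,c=cv2.connectedComponentsWithStats(m)
    return [(st[i].tolist(),np.round(c[i],2).tolist()) for i in range(1,n) if st[i][4]>=mn]
for nm,z in (('top',0.03),('side',0.03)):
  F=load(nm)
  print(nm)
  for col,lo,hi,z in (('blue',(105,150,60),(130,255,255),.03),('red',(0,170,70),(5,255,255),.134),('orange',(6,150,80),(16,255,255),.122),('yellow',(20,120,100),(32,255,255),.109),('green',(45,100,40),(85,255,255),.0)):
    for b in blobs(F,lo,hi): 
      d=dep(F,*b[1]); print(col,b,'z:',np.round(onz(F,*b[1],z),4)[:2],'dep',np.round(d,3))
E
```

```text
top
blue ([355, 80, 9, 15, 23], [359.48, 87.35]) z: [ 0.8826 -0.2839] dep [ 0.869 -0.273  0.071]
blue ([318, 84, 59, 31, 568], [337.73, 103.56]) z: [ 0.8161 -0.1974] dep [ 0.807 -0.191  0.061]
blue ([363, 84, 11, 6, 17], [368.59, 86.65]) z: [ 0.8858 -0.3201] dep [ 0.873 -0.309  0.069]
blue ([337, 87, 7, 7, 17], [340.0, 89.94]) z: [ 0.8714 -0.2065] dep [ 0.859 -0.198  0.069]
blue ([347, 87, 6, 6, 10], [349.4, 89.2]) z: [ 0.8747 -0.2439] dep [ 0.866 -0.237  0.057]
blue ([365, 93, 8, 6, 15], [368.07, 95.93]) z: [ 0.8481 -0.3178] dep [ 0.836 -0.307  0.067]
blue ([371, 92, 6, 4, 8], [373.75, 94.0]) z: [ 0.8562 -0.3403] dep [ 0.834 -0.319  0.099]
blue ([357, 95, 7, 6, 11], [360.27, 97.64]) z: [ 0.8409 -0.2868] dep [ 0.83  -0.277  0.066]
blue ([347, 96, 9, 5, 15], [351.0, 97.8]) z: [ 0.8399 -0.2501] dep [ 0.827 -0.24   0.072]
blue ([423, 110, 41, 38, 556], [438.91, 129.26]) z: [ 0.717  -0.5953] dep [ 0.711 -0.582  0.057]
blue ([467, 120, 4, 4, 6], [468.5, 121.5]) z: [ 0.7492 -0.712 ] dep [ 0.73  -0.669  0.108]
blue ([460, 125, 9, 11, 54], [464.67, 130.37]) z: [ 0.7136 -0.6962] dep [ 0.707 -
[... 3969 characters left out ...]
.85]) z: [ 0.4029 -0.3947] dep [ 0.422 -0.393  0.004]
red ([237, 141, 3, 3, 7], [237.71, 142.0]) z: [0.6299 0.3049] dep [0.617 0.291 0.145]
orange ([273, 184, 8, 18, 112], [276.41, 191.64]) z: [0.5204 0.0409] dep [0.534 0.052 0.109]
orange ([241, 217, 7, 5, 22], [244.14, 218.91]) z: [0.3762 0.0256] dep [0.429 0.079 0.056]
yellow ([278, 219, 10, 11, 70], [282.06, 223.24]) z: [ 0.4415 -0.0458] dep [ 0.442 -0.045  0.108]
green ([304, 147, 68, 40, 1451], [337.58, 166.38]) z: [0.9235 0.0786] dep [0.813 0.021 0.078]
green ([130, 185, 8, 10, 39], [133.38, 189.97]) z: [0.3212 0.4992] dep [0.283 0.414 0.064]
green ([300, 243, 7, 6, 26], [303.19, 245.5]) z: [ 0.5078 -0.075 ] dep [ 0.463 -0.103  0.053]
```

View pics/topz.png

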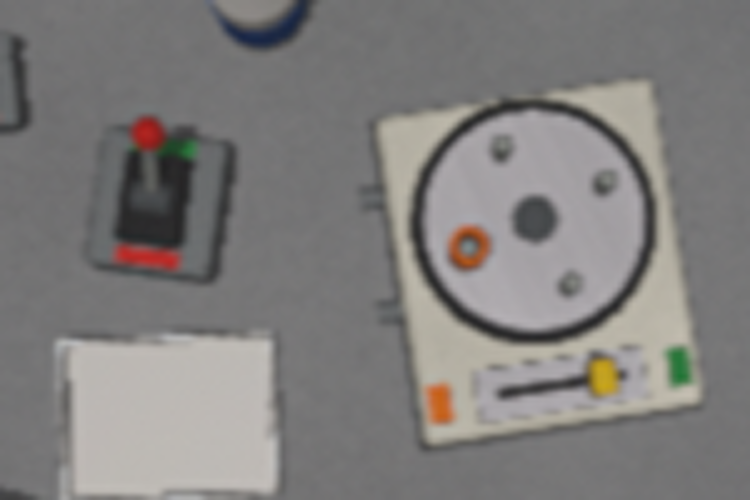

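View pics/topr.png

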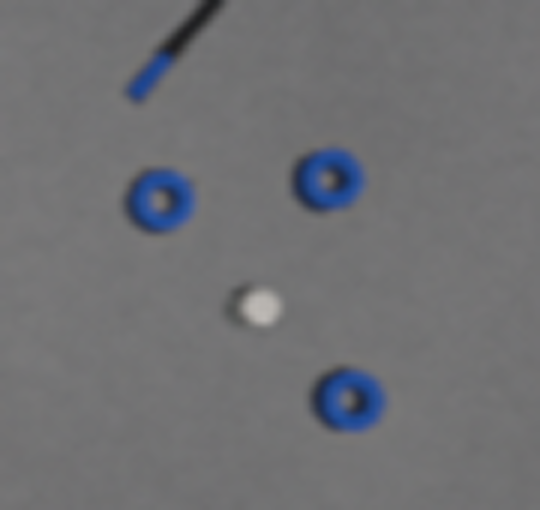

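View pics/sidez.png

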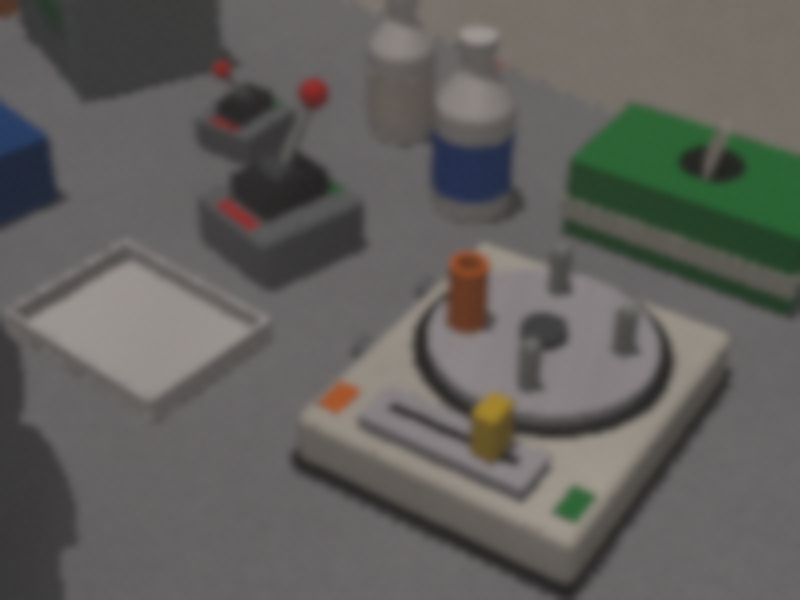

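```bash
cat >> h.py <<'E'
from scipy.spatial.transform import Rotation as Ro
def plan(tgt,head=None):
    """turn in place first, then shift (tool axes)"""
    s=monitor.get_state(); R=Ro.from_rotvec(s['orientation']).as_matrix(); p=s['tcp_pos']
    h=np.degrees(np.arctan2(R[1,0],R[0,0])); t=0
    if head is not None:
        t=-((head-h+180)%360-180)
    else: head=h
    R2=R@Ro.from_euler('z',t,degrees=True).as_matrix()
    d=R2.T@(np.asarray(tgt)-p)*1000
    print('t %.2f tcp'%s['t'],np.round(p,4),'head %.2f'%h,'tilt',np.round(R[:,2],4),'F',np.round(s['ft_force'],1),'open %.4f'%s['opening'])
    print('TURN %.2f  SHIFT'%t,np.round(d,1))
E
python3 - <<'E'
from h import *
plan((0.269,0.619,0.30),172)
plan((0.66,0.291,0.30),172)
E
```

```text
t 0.10 tcp [0.2688 0.6187 0.193 ] head 156.52 tilt [-5.0e-04 -1.4e-03 -1.0e+00] F [ 0.6  0.2 -0.4] open 0.0855
TURN -15.48  SHIFT [  -0.2    0.2 -107. ]
t 0.10 tcp [0.2688 0.6187 0.193 ] head 156.52 tilt [-5.0e-04 -1.4e-03 -1.0e+00] F [ 0.6  0.2 -0.4] open 0.0855
TURN -15.48  SHIFT [-433.  -270.2 -106.7]
```

```bash
python3 - <<'E'
from h import *
f=load('top');T=f['cam_to_world']
# refine: axle tops, sleeve top, hub centre, rotor disc outline, in x8 zoom
im=f['frame']; a=cv2.resize(im[140:190,255:320],None,fx=12,fy=12,interpolation=cv2.INTER_CUBIC); cv2.imwrite('pics/rot.png',a)
E
```

```text
(no output)
```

View pics/rot.png

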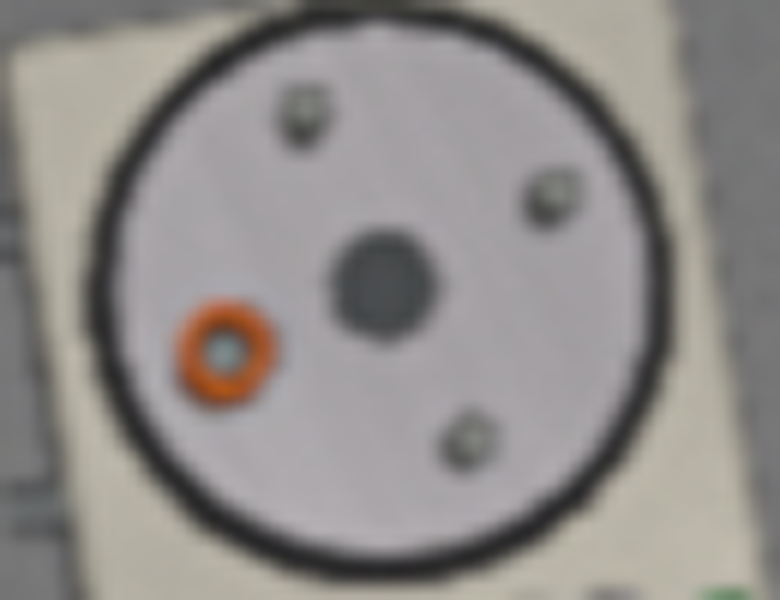

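```bash
python3 - <<'E'
from h import *
f=load('top')
P=lambda u,v,z: onz(f,255+(u+.5)/12-.5,140+(v+.5)/12-.5,z)[:2]
hub=P(384,286,.077); print('hub',hub)
A={1:P(312,103,.107),2:P(558,185,.107),3:P(476,437,.107),0:P(226,352,.122)}
for k,a in A.items(): d=a-hub; print(k,a,np.hypot(*d),np.degrees(np.arctan2(d[1],d[0])))
E
```

```text
hub [0.56895852 0.00728393]
1 [0.62225735 0.03222719] 0.058846676246837495 25.079070551030732
2 [ 0.597369   -0.04442652] 0.05900106699024625 -61.214966643641866
3 [ 0.51841043 -0.01940778] 0.05716254905061185 -152.1638873066621
0 [0.54232541 0.05880349] 0.05799645008064009 117.33677071340283
```

Call:
step_arm([
  [[0,0,-50],-7.5,0],
  [[0,0,-50],-8,0],
  [[0,0,-7],0,0],
])

```text
t: 0.4
tcp_pos: [0.27, 0.6212, 0.3072]
orientation: [0.212, 3.132, 0.014]
ft_force: [-0.1, 0.7, 0.5]
opening: 0.0439
```

Call:
step_arm([
  [[-36,-22.5,0],0,0],
  [[-36,-22.5,0],0,0],
  [[-36,-22.5,0],0,0],
  [[-36,-22.5,0],0,0],
  [[-36,-22.5,0],0,0],
  [[-36,-22.5,0],0,0],
  [[-36,-22.5,0],0,0],
  [[-36,-22.5,0],0,0],
])

```text
t: 1.2
tcp_pos: [0.5302, 0.3995, 0.3004]
orientation: [-0.219, -3.133, 0.001]
ft_force: [1.0, 0.1, -1.2]
opening: 0.0002
```

Call:
step_arm([
  [[-36,-22.5,0],0,0],
  [[-36,-22.5,0],0,0],
  [[-36,-22.5,0],0,0],
  [[-36,-22.5,0],0,0],
  [[0,0,0],0,0],
])

```text
t: 1.7
tcp_pos: [0.6637, 0.2844, 0.2992]
orientation: [0.233, 3.132, -0.008]
ft_force: [-0.8, -0.7, -1.1]
opening: 0.0001
```

```bash
python3 - <<'E'
from h import *
plan((0.66,0.291,0.115),172)
for n in('top','side'):
    f=grab(n); cv2.imwrite('pics/%s1.png'%n,f['frame'])
E
```

```text
t 1.70 tcp [0.6637 0.2844 0.2992] head 171.47 tilt [ 9.e-04 -5.e-03 -1.e+00] F [-0.8 -0.7 -1.1] open 0.0001
TURN -0.53  SHIFT [  4.9   6.9 184.1]
```

View pics/top1.png

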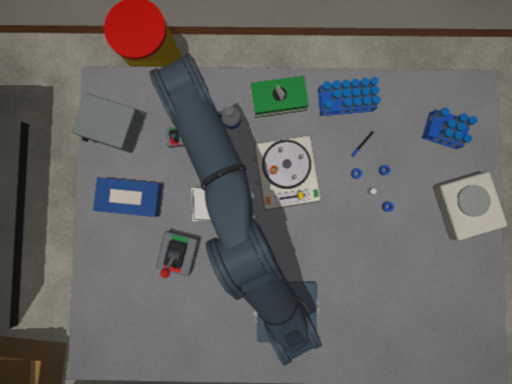

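View pics/side1.png

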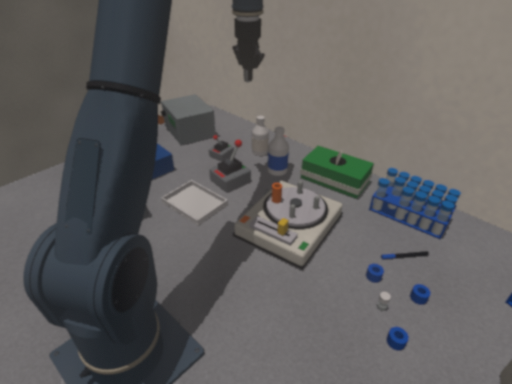

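Call:
step_arm([
  [[5,7,40],-0.5,0],
  [[0,0,50],0,0],
  [[0,0,50],0,0],
  [[0,0,40],0,0],
  [[0,0,4],0,0],
  [[0,0,0],0,0],
])

```text
t: 2.4
tcp_pos: [0.6544, 0.3006, 0.117]
orientation: [-0.203, -3.134, 0.0]
ft_force: [-0.7, 0.2, 1.7]
opening: 0.0003
```

Call:
step_arm([
  [[10,0,0],0,0],
  [[10,0,0],0,0],
  [[10,0,0],0,0],
  [[10,0,0],0,0],
  [[10,0,0],0,0],
  [[10,0,0],0,0],
  [[10,0,0],0,0],
  [[10,0,0],0,0],
])

```text
t: 3.2
tcp_pos: [0.5751, 0.3099, 0.1168]
orientation: [0.205, 3.135, -0.0]
ft_force: [-0.7, 0.7, 0.4]
opening: 0.0002
```

```bash
python3 - <<'E'
from h import *
plan((0.579-.018*.99,0.302+.018*.139,0.115),172)
f=grab('side'); cv2.imwrite('pics/s2.png',cv2.resize(f['frame'][90:220,140:300],None,fx=5,fy=4.6))
E
```

```text
t 3.20 tcp [0.5751 0.3099 0.1168] head 172.52 tilt [ 0. -0. -1.] F [-0.7  0.7  0.4] open 0.0002
TURN 0.52  SHIFT [13.1 -7.3  1.8]
```

View pics/s2.png

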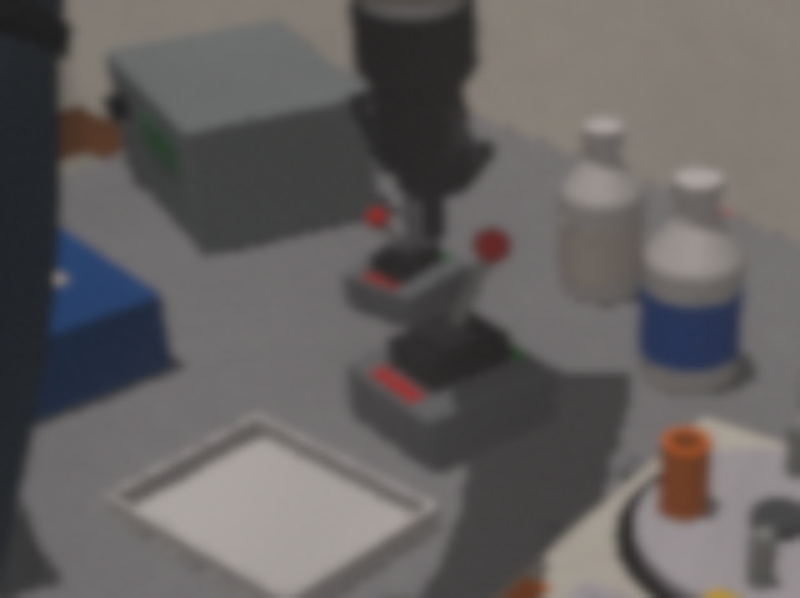

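```bash
python3 - <<'E'
from h import *
f=load('side'); s=monitor.get_state(); print(proj(f,s['tcp_pos'])); print(proj(f,(0.621,.296,.134)))
hsv=cv2.cvtColor(f['frame'],cv2.COLOR_BGR2HSV); 
for u,v in((238,143),(237,142),(239,144),(225,140),(226,136),(222,115)): print(u,v,f['frame'][v,u],dep(f,u,v), ray(f,u,v))
g=grab('top'); print(proj(g,s['tcp_pos']),proj(g,(0.621,.296,.134)))
cv2.imwrite('pics/t2.png',cv2.resize(g['frame'][110:230,150:310],None,fx=5,fy=5))
E
```

```text
(np.float64(224.44793725561118), np.float64(152.09568913210114))
(np.float64(237.68275807912747), np.float64(143.851984724256))
238 143 [39 40 99] [0.61485634 0.2880122  0.14277874] (array([-0.1020088 , -0.4543795 ,  0.71857956]), array([ 0.61314152,  0.63497462, -0.49248787]))
237 142 [39 40 97] [0.61571347 0.29352562 0.14405349] (array([-0.1020088 , -0.4543795 ,  0.71857956]), array([ 0.61243821,  0.63819348, -0.49024773]))
239 144 [40 42 95] [0.61492279 0.28347091 0.14076882] (array([-0.1020088 , -0.4543795 ,  0.71857956]), array([ 0.61384483,  0.63175575, -0.494728  ]))
225 140 [49 48 50] [0.56551664 0.29599267 0.1704809 ] (array([-0.1020088 , -0.4543795 ,  0.71857956]), array([ 0.59163668,  0.66506484, -0.48578714]))
226 136 [43 43 44] [0.56831079 0.29344422 0.18456376] (array([-0.1020088 , -0.4543795 ,  0.71857956]), array([ 0.59852091,  0.66772349, -0.47681677]))
222 115 [40 41 43] [0.55707569 0.29432486 0.25932081] (array([-0.1020088 , -0.4543795 ,  0.71857956]), array([ 0.6167228 ,  0.70058248, -0.42974056]))
(np.float64(205.52862203169687), np.float64(159.9389535926735)) (np.float64(209.09561317755788), np.float64(146.4705688618634))
```

View pics/t2.png

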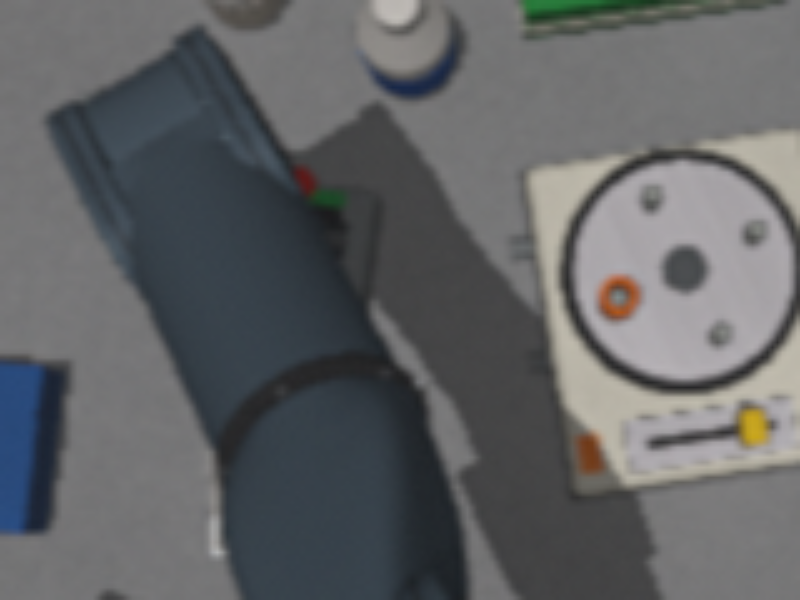

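```bash
python3 - <<'E'
from h import *
f=load('side')
for v in range(128,160,2):
    print(v,[ '%d:%.2f,%.2f,%.2f'%((u,)+tuple(dep(f,u,v))) for u in range(216,244,3)])
cv2.imwrite('pics/s3.png',cv2.resize(f['frame'][110:180,190:270],None,fx=10,fy=8,interpolation=cv2.INTER_NEAREST))
E
```

```text
128 ['216:0.82,0.64,0.00', '219:0.56,0.32,0.20', '222:0.56,0.30,0.21', '225:0.58,0.31,0.20', '228:0.56,0.27,0.22', '231:0.56,0.26,0.23', '234:0.58,0.26,0.22', '237:0.89,0.57,-0.00', '240:0.89,0.56,0.00', '243:0.90,0.55,0.00']
130 ['216:0.81,0.62,-0.00', '219:0.56,0.32,0.20', '222:0.56,0.30,0.20', '225:0.56,0.29,0.21', '228:0.56,0.27,0.22', '231:0.58,0.28,0.21', '234:0.86,0.57,0.00', '237:0.87,0.56,0.00', '240:0.88,0.55,0.00', '243:0.89,0.54,-0.00']
132 ['216:0.80,0.61,-0.00', '219:0.80,0.60,-0.00', '222:0.56,0.30,0.20', '225:0.56,0.28,0.21', '228:0.56,0.28,0.21', '231:0.84,0.56,0.00', '234:0.85,0.55,0.00', '237:0.86,0.54,-0.00', '240:0.86,0.53,0.00', '243:0.88,0.52,0.00']
134 ['216:0.78,0.59,0.00', '219:0.79,0.59,-0.00', '222:0.56,0.31,0.19', '225:0.57,0.30,0.19', '228:0.58,0.30,0.19', '231:-0.10,-0.45,0.72', '234:0.84,0.54,0.00', '237:0.85,0.53,-0.00', '240:0.85,0.52,0.00', '243:0.86,0.51,-0.00']
136 ['216:0.65,0.44,0.10', '219:0.78,0.58,-0.00', '222:0.56,0.31,0.18', '225:0.57,0.30,0.18', '228:0.58,0.30,0.18', '231:0.81,0.53,0.00', '234:0.82,0.52,0.00', '237:0.83,0.52,-0.00', '240:0
[... 1835 characters left out ...]
3:0.76,0.41,-0.00']
154 ['216:0.64,0.44,0.03', '219:0.65,0.42,0.03', '222:0.65,0.41,0.03', '225:0.67,0.42,0.02', '228:0.69,0.42,0.02', '231:0.70,0.42,0.01', '234:0.60,0.29,0.10', '237:0.73,0.41,-0.00', '240:0.74,0.41,-0.00', '243:0.74,0.39,0.00']
156 ['216:0.64,0.44,0.02', '219:0.64,0.42,0.02', '222:0.65,0.41,0.03', '225:0.67,0.41,0.02', '228:0.69,0.42,0.01', '231:0.59,0.30,0.10', '234:0.71,0.41,-0.00', '237:0.72,0.40,-0.00', '240:0.72,0.39,0.00', '243:0.73,0.38,0.00']
158 ['216:0.65,0.44,0.01', '219:0.65,0.43,0.01', '222:0.65,0.41,0.02', '225:0.67,0.41,0.01', '228:0.68,0.41,0.00', '231:0.59,0.30,0.09', '234:0.62,0.31,0.07', '237:0.71,0.39,-0.00', '240:0.72,0.39,-0.00', '243:0.72,0.37,0.00']
```

View pics/s3.png

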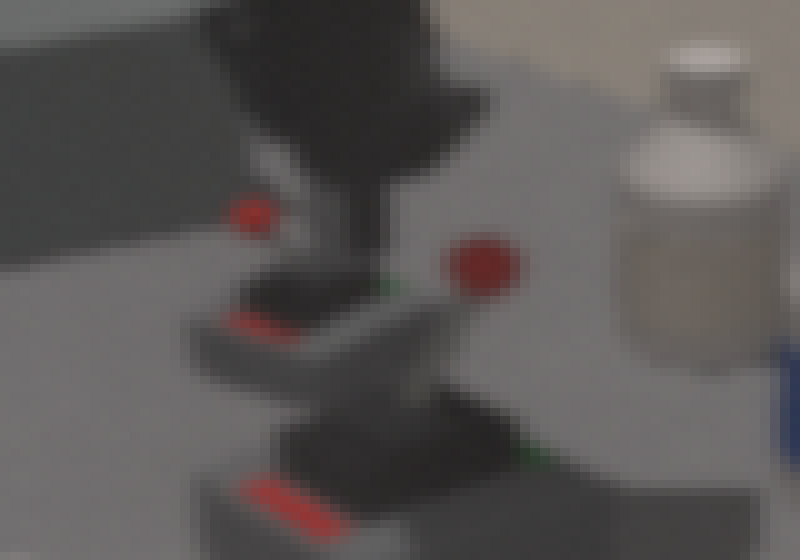

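```bash
python3 - <<'E'
from h import *
f=load('side'); print(proj(f,(0.6637,0.2844,0.2992)))
print(monitor.get_state()['tcp_pos'])
im=cv2.imread('pics/side1.png'); cv2.imwrite('pics/s4.png',cv2.resize(im[30:100,210:290],None,fx=10,fy=8,interpolation=cv2.INTER_NEAREST))
for z in (.117,.125,.135,.145,.155): print(z,proj(f,(.5751,.3099,z)))
E
```

```text
(np.float64(248.86726091307978), np.float64(93.29240814695271))
[0.57438671 0.31048384 0.11688067]
0.117 (np.float64(224.97180973909192), np.float64(151.91651153839152))
0.125 (np.float64(224.8624688834594), np.float64(149.8112702952028))
0.135 (np.float64(224.72451184914584), np.float64(147.15505513441212))
0.145 (np.float64(224.58511066170627), np.float64(144.4710343495954))
0.155 (np.float64(224.44424252543737), np.float64(141.7587690338643))
```

View pics/s4.png

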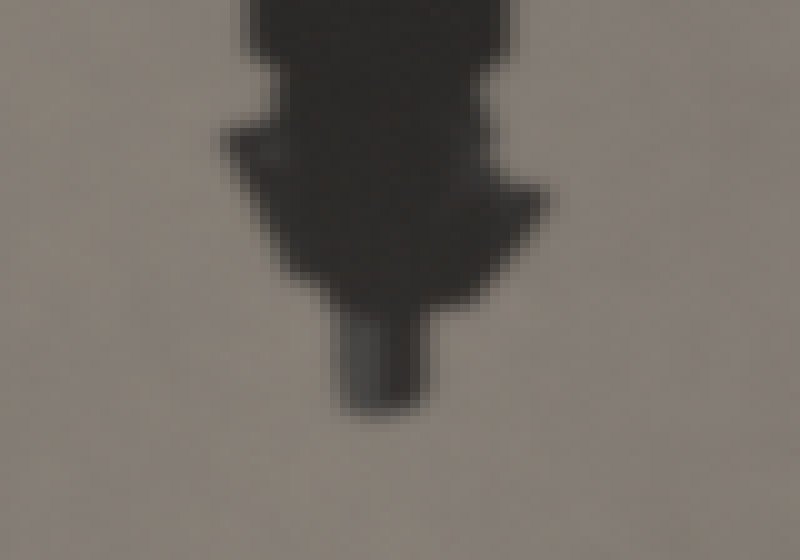

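```bash
python3 - <<'E'
from h import *
from scipy.optimize import brentq
f=load('side')
print(brentq(lambda z:proj(f,(.6637,.2844,z))[1]-81,.2,.5)-.2992)
F=f['frame'].astype(int).sum(2)
for u in (222,223,224,225,226): print(u,F[134:150,u], np.round(f['z_map'][134:150,u],3))
print(brentq(lambda z:proj(f,(.5751,.3099,z))[1]-142.8,.05,.5)-.1169)
E
```

```text
0.03859584881569833
222 [200 209 210 205 204 206 209 203 197 187 163 146 131 126 128 153] [1.121 1.123 1.124 1.129 1.134 1.136 1.14  1.138 1.143 1.339 1.347 1.343
 1.343 1.34  1.34  1.346]
223 [191 201 202 203 200 197 199 199 195 180 157 134 129 131 143 185] [1.122 1.123 1.125 1.131 1.125 1.129 1.134 1.135 1.136 1.141 1.346 1.343
 1.342 1.344 1.347 1.351]
224 [163 172 175 171 173 174 178 183 188 176 148 133 126 130 162 216] [1.119 1.123 1.128 1.129 1.131 1.135 1.136 1.137 1.139 1.14  1.355 1.342
 1.344 1.35  1.354 1.356]
225 [134 138 140 142 141 143 147 159 175 170 143 129 126 149 198 244] [1.117 1.12  1.123 1.126 1.123 1.134 1.128 1.133 1.138 1.352 1.35  1.351
 1.353 1.352 1.36  1.348]
226 [131 129 130 131 129 134 136 155 172 161 140 129 139 179 233 267] [1.121 1.124 1.12  1.126 1.131 1.131 1.136 1.132 1.148 1.356 1.349 1.352
 1.352 1.356 1.356 1.352]
0.034273432898067224
```

Call:
step_arm([
  [[0,0,-25],0,0],
  [[-20,0,0],0,0],
  [[-40,0,0],0,0],
  [[-25,0,0],0,0],
  [[0,0,0],0,0],
  [[0,0,0],0,0],
])

```text
t: 3.9
tcp_pos: [0.6603, 0.2983, 0.1411]
orientation: [-0.206, -3.134, 0.001]
ft_force: [-0.6, -1.0, -0.0]
opening: 0.0001
```

```bash
python3 - <<'E'
from h import *
plan((0.66,0.291,0.078),172)
E
```

```text
t 3.90 tcp [0.6603 0.2983 0.1411] head 172.46 tilt [-9.e-04 -3.e-04 -1.e+00] F [-0.6 -1.  -0. ] open 0.0001
TURN 0.46  SHIFT [-0.8 -7.2 63.1]
```

Call:
step_arm([
  [[0,-7,23],0.5,0],
  [[0,0,40],0,0],
  [[0,0,0],0,0],
  [[0,0,0],0,0],
])

```text
t: 4.3
tcp_pos: [0.6582, 0.2924, 0.0791]
orientation: [-0.217, -3.133, 0.0]
ft_force: [-0.2, 0.7, 0.5]
opening: 0.0001
```

Call:
step_arm([
  [[10,0,0],0,0],
  [[10,0,0],0,0],
  [[10,0,0],0,0],
  [[10,0,0],0,0],
  [[0,0,0],0,0],
])

```text
t: 4.8
tcp_pos: [0.6176, 0.2983, 0.0794]
orientation: [-0.216, -3.133, -0.001]
ft_force: [-0.2, 0.4, 0.1]
opening: 0.0001
```

```bash
python3 - <<'E'
from h import *
plan((0.579-.018*.99,0.302+.018*.139,0.078),172)
f=grab('side'); cv2.imwrite('pics/s5.png',cv2.resize(f['frame'][90:220,140:300],None,fx=5,fy=4.6))
E
```

```text
t 4.80 tcp [0.6176 0.2983 0.0794] head 172.12 tilt [-1.1e-03  5.0e-04 -1.0e+00] F [-0.2  0.4  0.1] open 0.0001
TURN 0.12  SHIFT [56.8 -1.8  1.4]
```

View pics/s5.png

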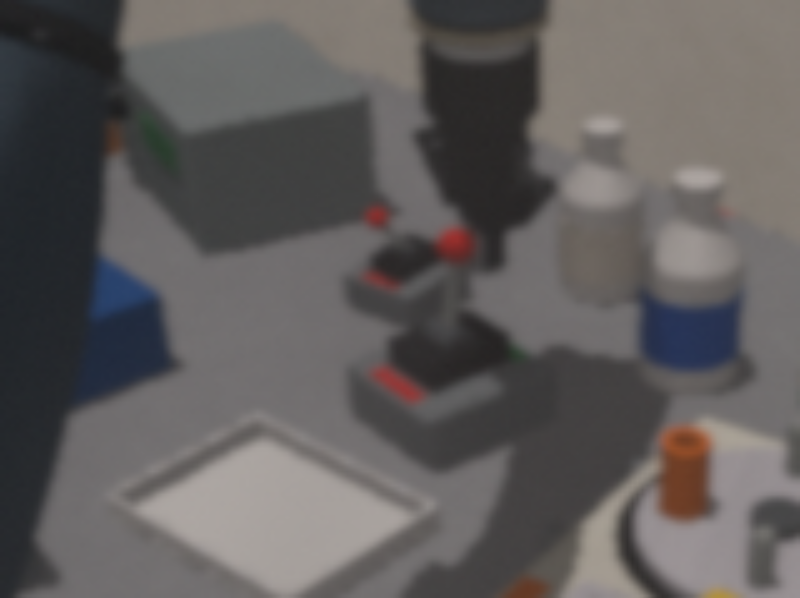

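Call:
step_arm([
  [[10,-1,0],0,0],
  [[10,-1,0],0,0],
  [[10,0,0],0,0],
  [[10,0,0],0,0],
  [[8,0,0],0,0],
  [[4,0,0],0,0],
  [[2,0,0],0,0],
  [[0,0,0],0,0],
])

```text
t: 5.65
tcp_pos: [0.5676, 0.3027, 0.0794]
orientation: [0.219, 3.131, 0.001]
ft_force: [5.4, -0.7, -0.2]
opening: -0.0
```

Call:
step_arm([
  [[1,0,0],0,0],
  [[1,0,0],0,0],
  [[0,0,0],0,0],
])

```text
t: 5.95
tcp_pos: [0.5672, 0.3028, 0.0797]
orientation: [0.22, 3.128, 0.002]
ft_force: [9.2, -1.1, -0.3]
opening: 0.0
```

Call:
step_arm([
  [[1,0,0],0,0],
  [[1,0,0],0,0],
  [[0,0,0],0,0],
])

```text
t: 6.25
tcp_pos: [0.5668, 0.3027, 0.0801]
orientation: [0.221, 3.126, 0.003]
ft_force: [13.0, -1.7, -0.9]
opening: 0.0
```

```bash
python3 - <<'E'
from h import *
plan((0.579-.018*.99,0.302+.018*.139,0.078),172)
f=grab('side'); cv2.imwrite('pics/s6.png',cv2.resize(f['frame'][90:220,140:300],None,fx=5,fy=4.6))
E
```

```text
t 6.25 tcp [0.5668 0.3027 0.0801] head 171.90 tilt [ 0.0082  0.0011 -1.    ] F [13.  -1.7 -0.9] open 0.0000
TURN -0.10  SHIFT [5.8 1.  2.1]
```

View pics/s6.png

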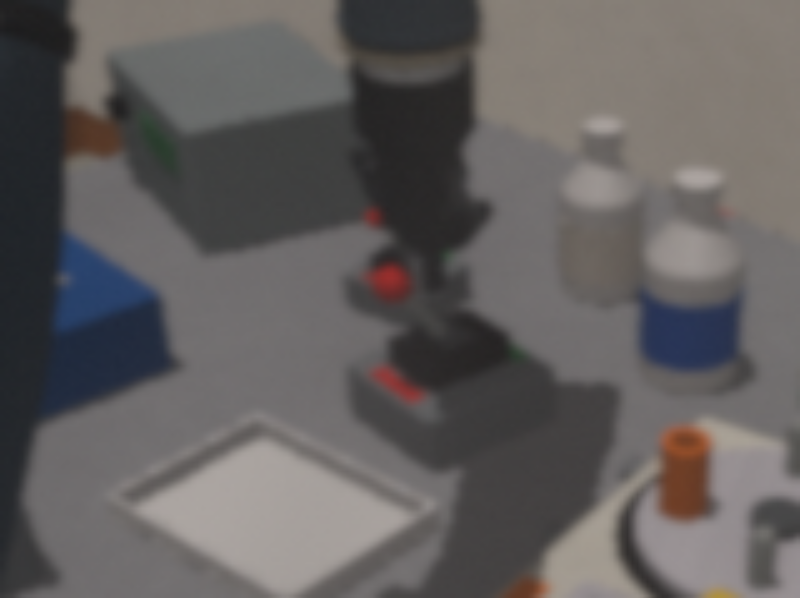

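Call:
step_arm([
  [[-15,0,0],0,0],
  [[0,0,-50],0,0],
  [[0,0,-50],8,0],
  [[0,0,-50],8,0],
  [[0,0,0],8,0],
  [[0,0,0],8,0],
  [[0,0,0],8,0],
  [[0,0,0],8,0],
])

```text
t: 7.1
tcp_pos: [0.5763, 0.3015, 0.2288]
orientation: [-1.482, -2.77, 0.0]
ft_force: [0.2, 0.2, 0.2]
opening: -0.0001
```

Call:
step_arm([
  [[0,0,0],8,0],
  [[0,0,0],8,0],
  [[0,0,0],8,0],
  [[0,0,0],0,0],
])

```text
t: 7.5
tcp_pos: [0.5764, 0.3017, 0.2286]
orientation: [-2.021, -2.405, 0.001]
ft_force: [0.1, 0.3, 0.3]
opening: 0.0002
```

```bash
python3 - <<'E'
from h import *
plan((0.4558,-0.0832,0.23),99.9)
f=grab('top'); cv2.imwrite('pics/t3.png',f['frame'])
f=grab('side'); cv2.imwrite('pics/s7.png',f['frame'])
E
```

```text
t 7.50 tcp [0.5764 0.3017 0.2286] head 99.92 tilt [-6.e-04 -3.e-04 -1.e+00] F [0.1 0.3 0.3] open 0.0002
TURN 0.02  SHIFT [-358.4 -184.9   -1.2]
```

View pics/s7.png

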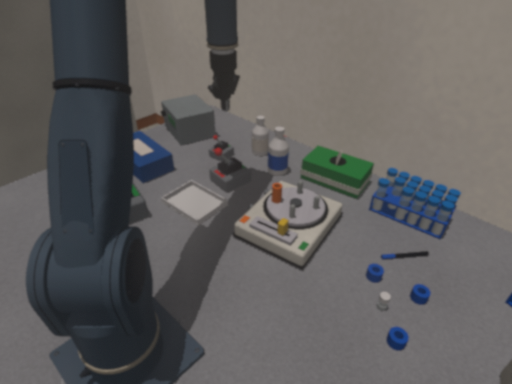

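Call:
step_arm([
  [[-40,-20.5,0],0,0],
  [[-40,-20.5,0],0,0],
  [[-40,-20.5,0],0,0],
  [[-40,-20.5,0],0,0],
  [[-40,-20.5,0],0,0],
  [[-40,-20.5,0],0,0],
  [[-40,-20.5,0],0,0],
  [[-40,-20.5,0],0,0],
])

```text
t: 8.4
tcp_pos: [0.4702, -0.0439, 0.2291]
orientation: [2.014, 2.411, 0.001]
ft_force: [-0.3, -0.2, -0.7]
opening: 0.0002
```

Call:
step_arm([
  [[-38,-20.5,0],0,0],
  [[0,0,0],0,0],
  [[0,0,0],0,0],
])

```text
t: 8.7
tcp_pos: [0.4572, -0.0841, 0.2291]
orientation: [2.018, 2.407, 0.001]
ft_force: [0.6, -0.1, -0.5]
opening: 0.0001
```

```bash
python3 - <<'E'
from h import *
plan((0.4558,-0.0832,0.05),99.9)
f=grab('top'); cv2.imwrite('pics/t4.png',f['frame'])
f=grab('side'); cv2.imwrite('pics/s8.png',f['frame'][60:310,180:440].repeat(3,0).repeat(3,1)[:600])
s=monitor.get_state(); print(proj(f,s['tcp_pos']),proj(f,s['tcp_pos']+[0,0,.035]),proj(f,s['tcp_pos']+[0,0,.04]))
E
```

```text
t 8.70 tcp [ 0.4572 -0.0841  0.2291] head 100.04 tilt [ 7.e-04  3.e-04 -1.e+00] F [ 0.6 -0.1 -0.5] open 0.0001
TURN 0.14  SHIFT [  1.1  -1.4 179.1]
(np.float64(301.4315669800171), np.float64(188.61268976730688)) (np.float64(302.7540736346036), np.float64(176.16400074424004)) (np.float64(302.94872745552385), np.float64(174.33173405931691))
```

View pics/s8.png

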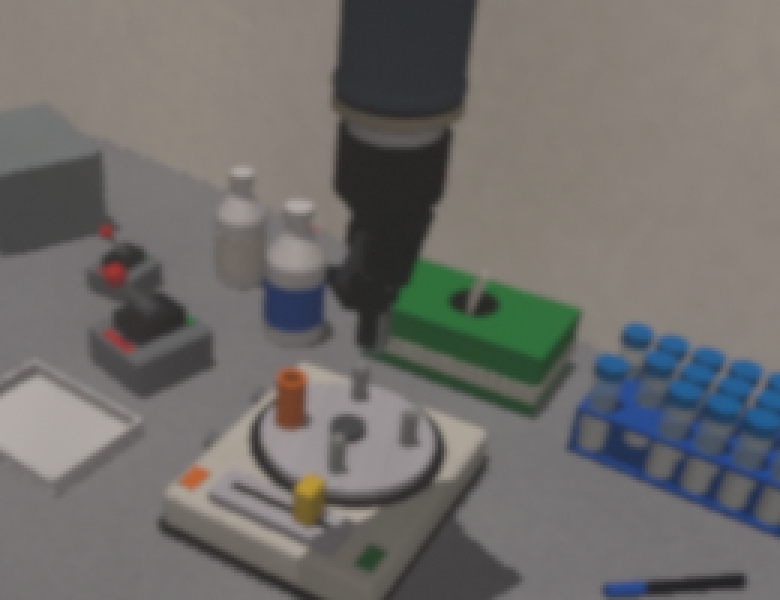

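Call:
step_arm([
  [[1,-1.5,40],0,0],
  [[0,0,45],0,0],
  [[0,0,45],0,0],
  [[0,0,30],0,0],
  [[0,0,15],0,0],
  [[0,0,5],0,0],
  [[0,0,0],0,0],
])

```text
t: 9.5
tcp_pos: [0.4559, -0.0817, 0.0484]
orientation: [-2.016, -2.408, 0.001]
ft_force: [-0.3, -0.1, -0.5]
opening: -0.0003
```

```bash
python3 - <<'E'
from h import *
plan((0.4406,0.0035,0.05),99.9)
f=grab('side'); cv2.imwrite('pics/s9.png',f['frame'][130:290,220:400].repeat(4,0).repeat(4,1)[:600])
E
```

```text
t 9.50 tcp [ 0.4559 -0.0817  0.0484] head 100.15 tilt [-1.1e-03  3.0e-04 -1.0e+00] F [-0.3 -0.1 -0.5] open -0.0003
TURN 0.25  SHIFT [86.5 -0.4 -1.6]
```

View pics/s9.png

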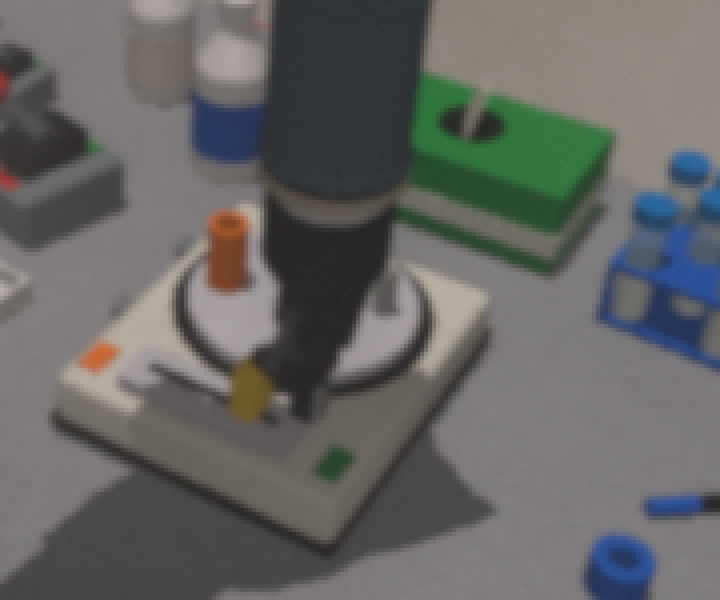

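Call:
step_arm([
  [[12,0,0],0,0],
  [[12,0,0],0,0],
  [[12,0,0],0,0],
  [[12,0,0],0,0],
  [[12,0,0],0,0],
  [[8,0,0],0,0],
  [[6,0,0],0,0],
  [[0,0,0],0,0],
])

```text
t: 10.35
tcp_pos: [0.4424, -0.0087, 0.0487]
orientation: [-2.017, -2.408, 0.0]
ft_force: [-0.3, -0.9, -0.6]
opening: 0.0001
```

Call:
step_arm([
  [[4,0,0],0,0],
  [[4,0,0],0,0],
  [[3,0,0],0,0],
  [[0,0,0],0,0],
])

```text
t: 10.75
tcp_pos: [0.4408, 0.0015, 0.0487]
orientation: [-2.018, -2.407, 0.0]
ft_force: [0.2, -0.5, -0.8]
opening: 0.0
```

```bash
python3 - <<'E'
from h import *
plan((0.4406,0.0035,0.05),99.9)
f=grab('side'); cv2.imwrite('pics/s10.png',f['frame'][130:290,220:400].repeat(4,0).repeat(4,1)[:600])
E
```

```text
t 10.75 tcp [0.4408 0.0015 0.0487] head 100.03 tilt [-5.e-04  2.e-04 -1.e+00] F [ 0.2 -0.5 -0.8] open 0.0000
TURN 0.13  SHIFT [ 2.   0.2 -1.3]
```

View pics/s10.png

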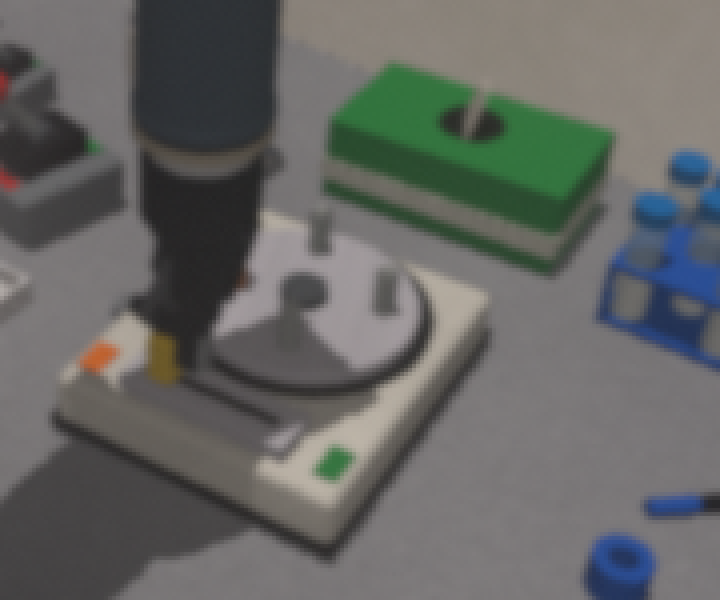

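Grip is near the locked end at crop (163,355); I press on until the stop shows in force.

Call:
step_arm([
  [[2,0,0],0,0],
  [[2,0,0],0,0],
  [[0,0,0],0,0],
])

```text
t: 11.1
tcp_pos: [0.4403, 0.0053, 0.0488]
orientation: [-2.019, -2.407, -0.0]
ft_force: [-0.7, -0.6, 0.0]
opening: -0.0003
```

Call:
step_arm([
  [[2,0,0],0,0],
  [[1,0,0],0,0],
  [[0,0,0],0,0],
])

```text
t: 11.4
tcp_pos: [0.4401, 0.0064, 0.0488]
orientation: [2.02, 2.404, -0.001]
ft_force: [-0.0, -8.7, -1.3]
opening: 0.0001
```

Call:
step_arm([
  [[1,0,0],0,0],
  [[1,0,0],0,0],
  [[0,0,0],0,0],
])

```text
t: 11.7
tcp_pos: [0.4401, 0.0066, 0.0489]
orientation: [2.021, 2.401, -0.003]
ft_force: [1.2, -16.1, -1.3]
opening: -0.0001
```

Call:
step_arm([
  [[-12,0,0],0,0],
  [[0,0,-50],0,0],
  [[0,0,-50],0,0],
  [[0,0,-20],0,60],
  [[0,0,0],0,60],
])

```text
t: 12.2
tcp_pos: [0.4434, -0.0016, 0.1715]
orientation: [2.016, 2.405, 0.007]
ft_force: [-0.4, 0.3, 0.5]
opening: 0.0283
```

```bash
python3 - <<'E'
from h import *
plan((0.5434,0.0583,0.166),100)
f=grab('side')
f=load('top');f=dict(f)
im=cv2.imread('pics/top0.png'); f=grab('top') 
hsv=cv2.cvtColor(im,cv2.COLOR_BGR2HSV)
m=((hsv[...,1]<30)&(hsv[...,2]>140)).astype(np.uint8); m[:, :185]=0;m[:,240:]=0;m[:180]=0;m[225:]=0
c=max(cv2.findContours(m,0,2)[0],key=cv2.contourArea); r=cv2.minAreaRect(c); print(r,onz(f,*r[0],.015))
cv2.imwrite('pics/t5.png',f['frame'])
E
```

```text
t 12.20 tcp [ 0.4434 -0.0016  0.1715] head 100.05 tilt [ 0.0054  0.0016 -1.    ] F [-0.4  0.3  0.5] open 0.0283
TURN 0.05  SHIFT [ 41.6 108.9   6.2]
((213.04623413085938, 203.06321716308594), (32.534481048583984, 43.52410125732422), 87.51044464111328) [0.41566638 0.29209025 0.015     ]
```

View pics/t5.png

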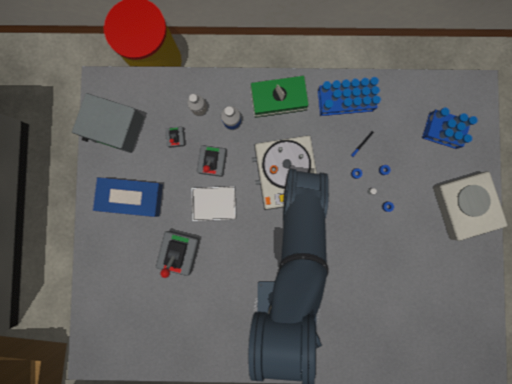

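Call:
step_arm([
  [[14,36,0],0,60],
  [[14,36,0],0,60],
  [[13.5,36.5,0],0,60],
  [[0,0,0],0,60],
  [[0,0,0],0,60],
])

```text
t: 12.8
tcp_pos: [0.5403, 0.058, 0.1666]
orientation: [-2.017, -2.406, 0.005]
ft_force: [-0.5, -0.7, -0.6]
opening: 0.0598
```

```bash
python3 - <<'E'
from h import *
plan((0.5434,0.0583,0.045),100)
f=grab('side'); cv2.imwrite('pics/s11.png',f['frame'][110:270,200:380].repeat(4,0).repeat(4,1)[:600])
E
```

```text
t 12.80 tcp [0.5403 0.058  0.1666] head 100.06 tilt [-0.0037 -0.0012 -1.    ] F [-0.5 -0.7 -0.6] open 0.0598
TURN 0.06  SHIFT [ -0.2   3.5 121.6]
```

View pics/s11.png

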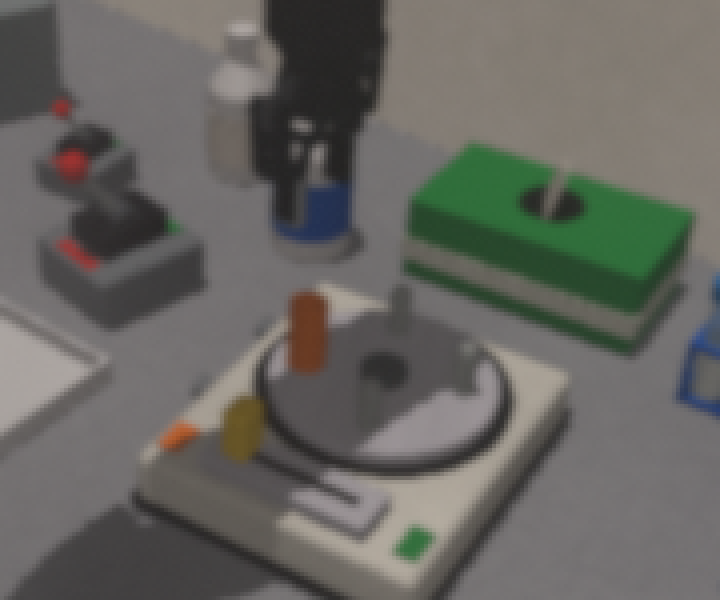

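Call:
step_arm([
  [[0,3,30],0,60],
  [[0,0,30],0,60],
  [[0,0,30],0,60],
  [[0,0,20],0,60],
  [[0,0,10],0,60],
  [[0,0,0],0,60],
])

```text
t: 13.45
tcp_pos: [0.5426, 0.0577, 0.0478]
orientation: [-2.019, -2.405, 0.003]
ft_force: [0.5, 0.4, 1.4]
opening: 0.06
```

```bash
python3 - <<'E'
from h import *
plan((0.5434,0.0583,0.045),100)
f=grab('side'); cv2.imwrite('pics/s12.png',f['frame'][110:270,200:380].repeat(4,0).repeat(4,1)[:600])
E
```

```text
t 13.45 tcp [0.5426 0.0577 0.0478] head 99.97 tilt [-2.7e-03 -6.0e-04 -1.0e+00] F [0.5 0.4 1.4] open 0.0600
TURN -0.03  SHIFT [0.5 0.9 2.8]
```

View pics/s12.png

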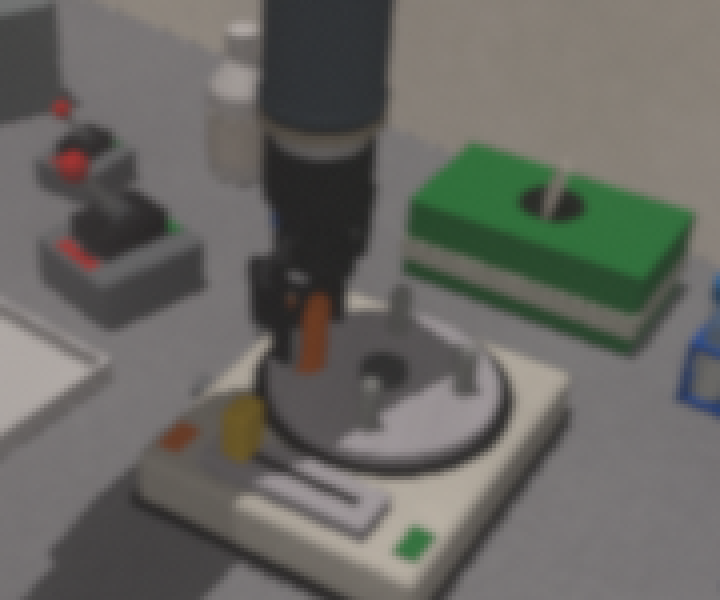

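Call:
step_arm([
  [[0,0,0],0,25],
  [[0,0,0],0,25],
  [[0,0,0],0,25],
  [[0,0,0],0,25],
  [[0,0,0],0,25],
], grip_force=25)

```text
t: 14.0
tcp_pos: [0.5448, 0.0585, 0.0499]
orientation: [2.018, 2.406, 0.002]
ft_force: [-1.0, -0.5, 6.5]
opening: 0.0298
```

```bash
python3 - <<'E'
from h import *
plan((0.5434,0.0583,0.17),100)
E
```

```text
t 14.00 tcp [0.5448 0.0585 0.0499] head 100.02 tilt [ 1.7e-03  4.0e-04 -1.0e+00] F [-1.  -0.5  6.5] open 0.0298
TURN 0.02  SHIFT [ 1.000e-01 -1.200e+00 -1.201e+02]
```

Call:
step_arm([
  [[0,0,-10],0,25],
  [[0,0,-20],0,25],
  [[0,0,-40],0,25],
  [[0,0,-50],0,25],
  [[0,0,0],0,25],
  [[0,0,0],0,25],
])

```text
t: 14.6
tcp_pos: [0.5448, 0.0587, 0.1707]
orientation: [2.018, 2.406, 0.004]
ft_force: [-0.9, -0.0, -0.5]
opening: 0.0297
```

```bash
python3 - <<'E'
from h import *
plan((0.4157,0.292,0.17),100)
f=grab('side'); cv2.imwrite('pics/s13.png',f['frame'][110:270,200:380].repeat(4,0).repeat(4,1)[:600])
E
```

```text
t 14.60 tcp [0.5448 0.0587 0.1707] head 100.04 tilt [ 0.003   0.0011 -1.    ] F [-0.9 -0.  -0.5] open 0.0297
TURN 0.04  SHIFT [252.2 -86.6   0.5]
```

View pics/s13.png

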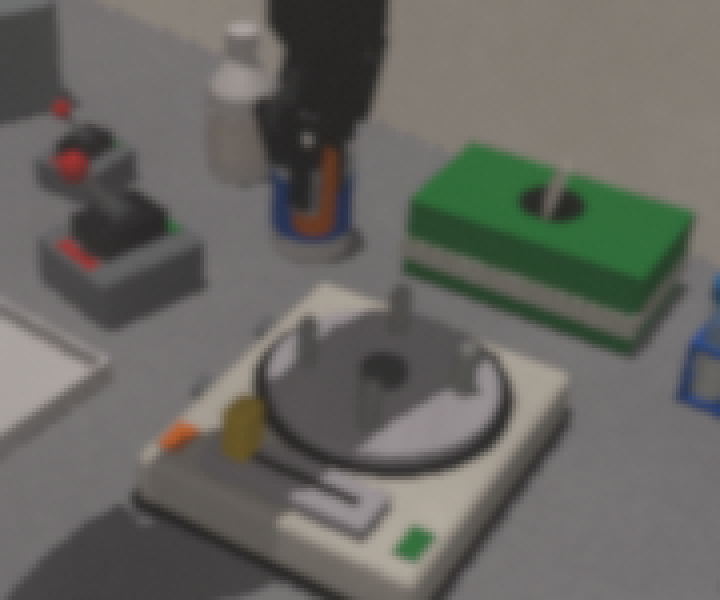

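Call:
step_arm([
  [[42,-14.5,0],0,25],
  [[42,-14.5,0],0,25],
  [[42,-14.5,0],0,25],
  [[42,-14.5,0],0,25],
  [[42,-14.5,0],0,25],
  [[42,-14.5,0],0,25],
  [[0,0,0],0,25],
  [[0,0,0],0,25],
])

```text
t: 15.45
tcp_pos: [0.4133, 0.2919, 0.1677]
orientation: [-2.015, -2.41, 0.004]
ft_force: [0.3, -0.0, -0.3]
opening: 0.03
```

Call:
step_arm([
  [[0,0,40],0,25],
  [[0,0,40],0,25],
  [[0,0,40],0,25],
  [[0,0,30],0,25],
  [[0,0,16],0,25],
  [[0,0,7],0,25],
  [[0,0,0],0,25],
  [[0,0,0],0,25],
])

```text
t: 16.25
tcp_pos: [0.4153, 0.291, -0.0036]
orientation: [2.02, 2.405, 0.001]
ft_force: [0.7, -0.2, 0.6]
opening: 0.0303
```

```bash
python3 - <<'E'
from h import *
plan((0.4157,0.292,-0.011),100)
f=grab('side'); cv2.imwrite('pics/s14.png',f['frame'][110:270,120:300].repeat(4,0).repeat(4,1)[:600])
E
```

```text
t 16.25 tcp [ 0.4153  0.291  -0.0036] head 99.95 tilt [ 7.e-04  1.e-04 -1.e+00] F [ 0.7 -0.2  0.6] open 0.0303
TURN -0.05  SHIFT [1.  0.5 7.4]
```

View pics/s14.png

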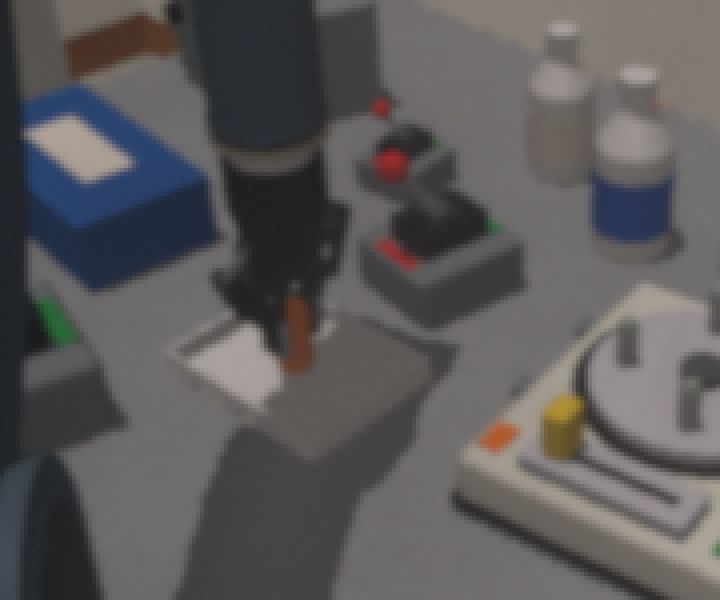

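Sleeve (crop 300,340) hangs just over the tray. Lower until contact.

Call:
step_arm([
  [[0,0,3],0,25],
  [[0,0,3],0,25],
  [[0,0,0],0,25],
])

```text
t: 16.6
tcp_pos: [0.4145, 0.2916, -0.0102]
orientation: [-2.019, -2.407, -0.0]
ft_force: [0.4, -0.9, 0.5]
opening: 0.03
```

Call:
step_arm([
  [[0,0,2],0,25],
  [[0,0,0],0,25],
])

```text
t: 16.8
tcp_pos: [0.4145, 0.2914, -0.0123]
orientation: [-2.019, -2.407, 0.0]
ft_force: [0.5, -0.8, -0.4]
opening: 0.0299
```

Call:
step_arm([
  [[0,0,2],0,25],
  [[0,0,0],0,25],
])

```text
t: 17.0
tcp_pos: [0.4149, 0.2916, -0.0133]
orientation: [-2.019, -2.407, -0.002]
ft_force: [-1.6, -0.7, 14.7]
opening: 0.0298
```

Call:
step_arm([
  [[0,0,-1],0,40],
  [[0,0,0],0,50],
  [[0,0,0],0,60],
  [[0,0,0],0,60],
  [[0,0,-30],0,60],
  [[0,0,-40],0,60],
  [[0,0,-50],0,60],
  [[0,0,-50],0,60],
])

```text
t: 17.8
tcp_pos: [0.4141, 0.2909, 0.1583]
orientation: [2.019, 2.407, -0.002]
ft_force: [1.2, 0.7, 0.4]
opening: 0.0599
```

```bash
python3 - <<'E'
from h import *
f=grab('side'); cv2.imwrite('pics/s15.png',f['frame'])
f=grab('top'); cv2.imwrite('pics/t6.png',f['frame'])
E
```

```text
(no output)
```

View pics/s15.png

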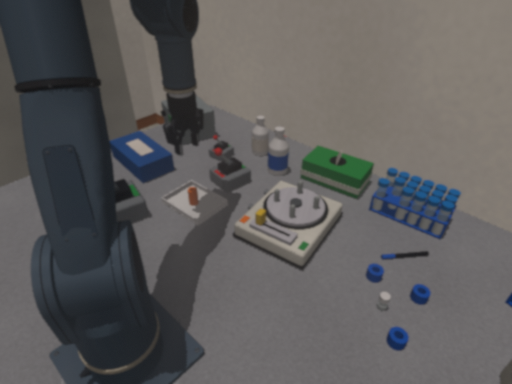

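View pics/t6.png

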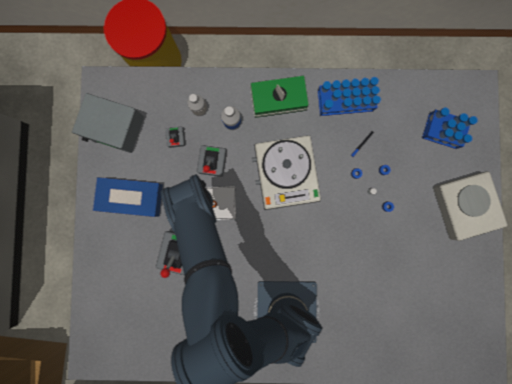

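```bash
cat > rol.py <<'E'
from h import *
def rollers(f,z=.015):
    K=8; im=cv2.resize(f['frame'],None,fx=K,fy=K,interpolation=cv2.INTER_CUBIC)
    hsv=cv2.cvtColor(im,cv2.COLOR_BGR2HSV)
    m=cv2.inRange(hsv,(105,90,25),(130,255,255))
    out=[]
    for c in cv2.findContours(m,cv2.RETR_EXTERNAL,cv2.CHAIN_APPROX_NONE)[0]:
        c=cv2.convexHull(c); M=cv2.moments(c)
        if M['m00']<800: continue
        u=(M['m10']/M['m00']+.5)/K-.5; v=(M['m01']/M['m00']+.5)/K-.5
        p=onz(f,u,v,z)
        w=cv2.minAreaRect(c)[1]
        if .35<p[0]<.7 and -.5<p[1]<-.15 and max(w)<250: out.append((np.round([u,v],1).tolist(),np.round(np.array(w)/K,1).tolist(),np.round(p[:2],4).tolist()))
    return out
if __name__=='__main__':
    for n in('top','side'):
        for o in rollers(load(n)): print(n,o)
E
python3 rol.py
python3 - <<'E'
from h import *
f=load('top'); im=f['frame']; a=cv2.resize(im[140:190,255:320],None,fx=12,fy=12,interpolation=cv2.INTER_CUBIC); cv2.imwrite('pics/rot2.png',a)
f=load('side'); im=f['frame']; a=cv2.resize(im[170:270,230:350],None,fx=6,fy=6,interpolation=cv2.INTER_CUBIC); cv2.imwrite('pics/rot3.png',a)
E
```

```text
top ([388.0, 206.3], [11.6, 10.1], [0.4113, -0.3969])
top ([356.5, 173.0], [10.1, 10.9], [0.5416, -0.2743])
top ([384.5, 169.5], [10.1, 11.2], [0.5569, -0.3849])
top ([354.7, 152.0], [3.2, 10.1], [0.6252, -0.2674])
side ([397.2, 337.8], [21.2, 22.0], [0.4138, -0.3933])
side ([419.9, 293.6], [18.7, 19.4], [0.5591, -0.3813])
side ([374.6, 272.3], [16.3, 18.1], [0.5442, -0.2709])
side ([388.4, 255.9], [4.8, 14.9], [0.6204, -0.2705])
```

View pics/rot2.png

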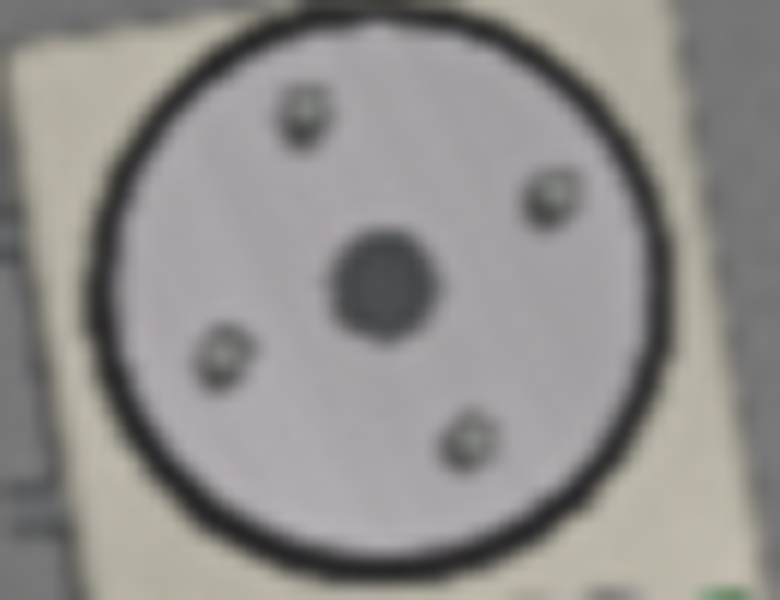

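View pics/rot3.png

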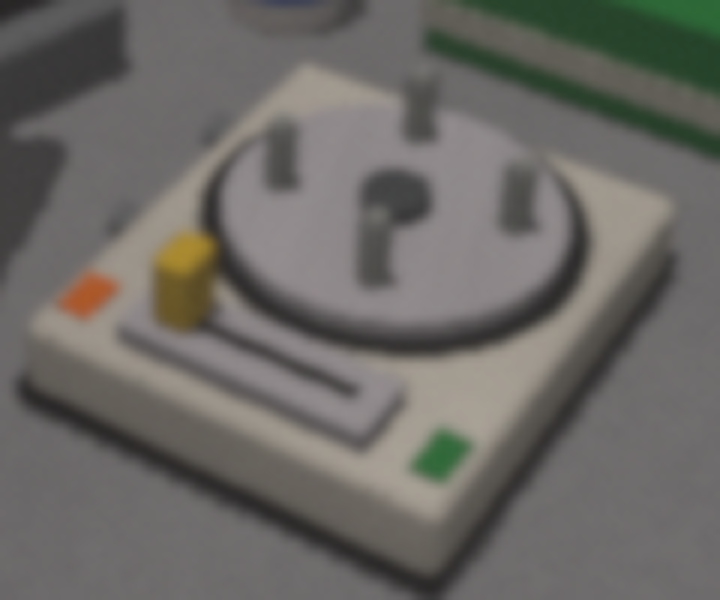

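```bash
python3 - <<'E'
from h import *
f=load('top'); g=load('side')
P=lambda u,v: onz(f,255+(u+.5)/12-.5,140+(v+.5)/12-.5,.106)[:2]
Q=lambda u,v: onz(g,230+(u+.5)/6-.5,170+(v+.5)/6-.5,.106)[:2]
T=[P(229,343),P(311,102),P(560,185),P(476,437)]
S=[Q(284,122),Q(425,77),Q(524,170),Q(376,211)]
for n,A in(('top',T),('side',S),('avg',[(a+b)/2 for a,b in zip(T,S)])):
    A=np.array(A); c=A.mean(0); d=A-c; z=d[:,0]+1j*d[:,1]; w=(z*np.array([1,1j,-1,-1j])).sum(); 
    th=np.angle(w); m=c[:,None]+.058*np.array([[np.cos(th-k*np.pi/2),np.sin(th-k*np.pi/2)] for k in range(4)]).T
    print(n,np.round(A,4).tolist(),'c',np.round(c,4),np.round(np.degrees(th),1),np.round(np.abs(z),4),'\n model',np.round(m.T,4).tolist())
E
```

```text
top [[0.5469, 0.0573], [0.6227, 0.0325], [0.5975, -0.0452], [0.5185, -0.0195]] c [0.5714 0.0063] 116.4 [0.0566 0.0576 0.0577 0.0589] 
 model [[0.5456, 0.0582], [0.6234, 0.0321], [0.5972, -0.0457], [0.5195, -0.0195]]
side [[0.5444, 0.0585], [0.621, 0.032], [0.593, -0.0471], [0.5214, -0.0159]] c [0.57   0.0069] 115.2 [0.0576 0.0569 0.0587 0.0536] 
 model [[0.5453, 0.0593], [0.6225, 0.0315], [0.5947, -0.0456], [0.5175, -0.0178]]
avg [[0.5457, 0.0579], [0.6219, 0.0322], [0.5953, -0.0461], [0.52, -0.0177]] c [0.5707 0.0066] 115.8 [0.0571 0.0573 0.0582 0.0562] 
 model [[0.5455, 0.0588], [0.6229, 0.0318], [0.5959, -0.0456], [0.5185, -0.0187]]
```

Call:
step_arm([
  [[0,0,-10],8,56],
  [[0,0,0],8,56],
  [[0,0,0],8,56],
  [[0,0,0],8,56],
  [[0,0,0],8,56],
  [[0,0,0],8,56],
  [[0,0,0],7,56],
  [[0,0,0],0,56],
])

```text
t: 18.7
tcp_pos: [0.4142, 0.2914, 0.1663]
orientation: [2.903, 1.2, -0.001]
ft_force: [-0.1, 0.8, -0.1]
opening: 0.0564
```

```bash
python3 - <<'E'
from h import *
plan((0.543,-0.2726,0.16),45)
E
```

```text
t 18.70 tcp [0.4142 0.2914 0.1663] head 44.92 tilt [-5.e-04 -1.e-03 -1.e+00] F [-0.1  0.8 -0.1] open 0.0564
TURN -0.08  SHIFT [-307.8  489.9    6.8]
```

Call:
step_arm([
  [[-24,38,0],0,56],
  [[-24,38,0],0,56],
  [[-24,38,0],0,56],
  [[-24,38,0],0,56],
  [[-24,38,0],0,56],
  [[-24,38,0],0,56],
  [[-24,38,0],0,56],
  [[-24,38,0],0,56],
])

```text
t: 19.5
tcp_pos: [0.494, -0.061, 0.1667]
orientation: [-2.899, -1.209, -0.0]
ft_force: [1.1, 0.7, 0.6]
opening: 0.0562
```

Call:
step_arm([
  [[-24,38,0],0,56],
  [[-24,38,0],0,56],
  [[-24,38,0],0,56],
  [[-24,38,0],0,56],
  [[-20,32,0],0,56],
  [[0,0,0],0,56],
  [[0,0,0],0,56],
])

```text
t: 20.2
tcp_pos: [0.5415, -0.2723, 0.1662]
orientation: [-2.901, -1.204, 0.001]
ft_force: [-0.2, 0.6, 0.8]
opening: 0.056
```

```bash
python3 - <<'E'
from h import *
plan((0.543,-0.2726,-0.028),45)
f=grab('side'); g=grab('top'); cv2.imwrite('pics/s16.png',f['frame'])
import rol
print(rol.rollers(f),rol.rollers(g))
E
```

```text
t 20.20 tcp [ 0.5415 -0.2723  0.1662] head 45.06 tilt [-9.e-04  2.e-04 -1.e+00] F [-0.2  0.6  0.8] open 0.0560
TURN 0.06  SHIFT [  1.    1.4 194.2]
[([397.2, 337.8], [21.1, 22.0], [0.4138, -0.3933]), ([419.9, 293.4], [18.6, 20.1], [0.5598, -0.381]), ([374.5, 272.6], [16.4, 18.1], [0.543, -0.2713]), ([388.3, 256.4], [4.3, 14.7], [0.6185, -0.271])] [([356.5, 173.0], [9.6, 11.3], [0.5416, -0.274]), ([354.6, 152.2], [3.3, 10.0], [0.6247, -0.2669])]
```

View pics/s16.png

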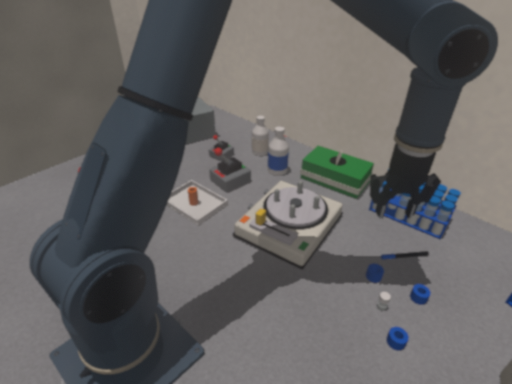

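Call:
step_arm([
  [[1,1,40],0,56],
  [[0,0,40],0,56],
  [[0,0,40],0,56],
  [[0,0,30],0,56],
  [[0,0,15],0,56],
  [[0,0,0],0,56],
])

```text
t: 20.9
tcp_pos: [0.5428, -0.2696, 0.0003]
orientation: [-2.899, -1.205, 0.003]
ft_force: [0.3, 0.2, -0.3]
opening: 0.0555
```

```bash
python3 - <<'E'
from h import *
plan((0.543,-0.2726,-0.028),45)
f=grab('side'); cv2.imwrite('pics/s17.png',f['frame'][200:350,320:490].repeat(4,0).repeat(4,1))
E
```

```text
t 20.90 tcp [ 5.428e-01 -2.696e-01  3.000e-04] head 45.14 tilt [-0.0027  0.0017 -1.    ] F [ 0.3  0.2 -0.3] open 0.0555
TURN 0.14  SHIFT [-2.   2.4 28.3]
```

View pics/s17.png

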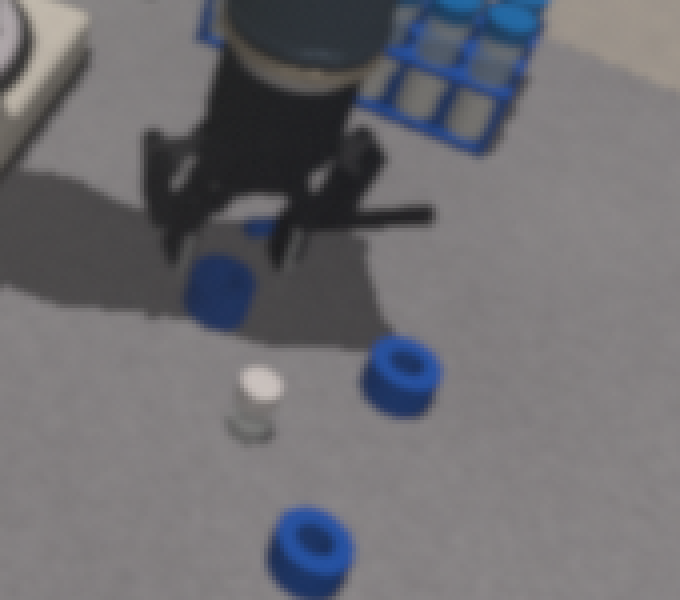

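Call:
step_arm([
  [[-2,2,10],0,56],
  [[0,0,8],0,56],
  [[0,0,5],0,56],
  [[0,0,3],0,56],
  [[0,0,0],0,56],
])

```text
t: 21.45
tcp_pos: [0.5433, -0.2741, -0.0245]
orientation: [-2.902, -1.203, 0.0]
ft_force: [0.1, 1.5, 0.3]
opening: 0.0558
```

Call:
step_arm([
  [[0,0,0],0,36],
  [[0,0,0],0,36],
  [[0,0,0],0,36],
  [[0,0,0],0,36],
  [[0,0,0],0,36],
], grip_force=30)

```text
t: 21.95
tcp_pos: [0.5435, -0.2742, -0.0238]
orientation: [2.902, 1.203, 0.0]
ft_force: [-1.2, 2.4, 4.7]
opening: 0.0392
```

```bash
python3 - <<'E'
from h import *
plan((0.543,-0.2726,-0.028),45)
f=grab('side'); cv2.imwrite('pics/s18.png',f['frame'][200:350,320:490].repeat(4,0).repeat(4,1))
E
```

```text
t 21.95 tcp [ 0.5435 -0.2742 -0.0238] head 45.01 tilt [ 3.e-04  0.e+00 -1.e+00] F [-1.2  2.4  4.7] open 0.0392
TURN 0.01  SHIFT [ 0.8 -1.5  4.2]
```

View pics/s18.png

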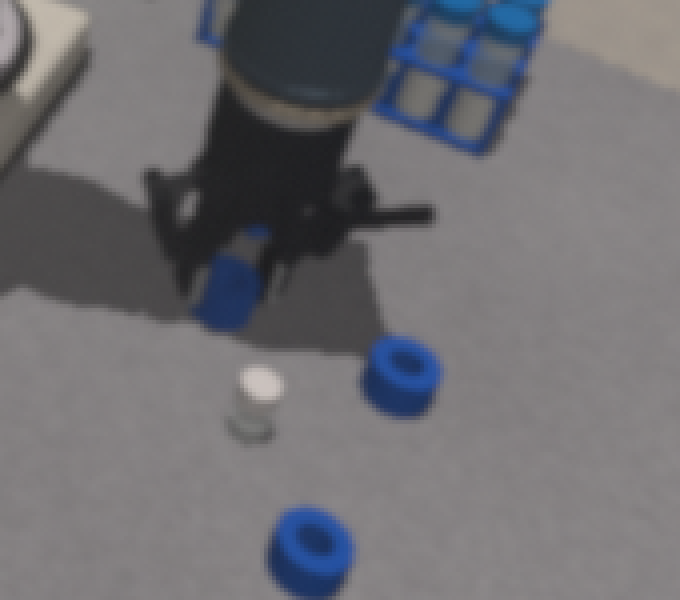

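Call:
step_arm([
  [[0,0,-15],0,36],
  [[0,0,-40],0,36],
  [[0,0,-50],0,36],
  [[0,0,-50],0,36],
  [[0,0,-20],0,36],
  [[0,0,0],0,36],
])

```text
t: 22.6
tcp_pos: [0.5451, -0.2756, 0.1553]
orientation: [2.898, 1.2, 0.007]
ft_force: [-0.0, -0.6, -1.9]
opening: 0.0391
```

```bash
python3 - <<'E'
from h import *
plan((0.6229-.0005,0.0318-.0005,0.15),45)
f=grab('side'); cv2.imwrite('pics/s19.png',f['frame'])
E
```

```text
t 22.60 tcp [ 0.5451 -0.2756  0.1553] head 45.01 tilt [ 0.0062 -0.0029 -1.    ] F [-0.  -0.6 -1.9] open 0.0391
TURN 0.01  SHIFT [ 271.7 -162.4    4.9]
```

View pics/s19.png

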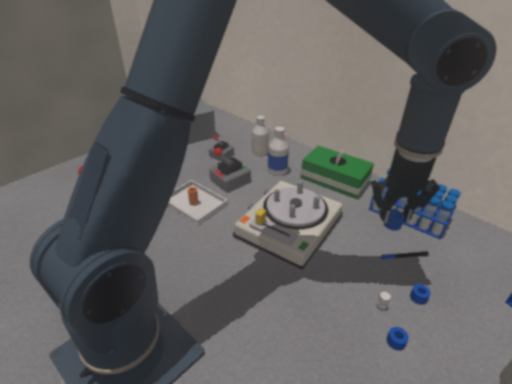

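Call:
step_arm([
  [[39,-23,0],0,36],
  [[39,-23,0],0,36],
  [[39,-23,0],0,36],
  [[39,-23,0],0,36],
  [[39,-23,0],0,36],
  [[39,-23,0],0,36],
  [[37,-23,0],0,36],
  [[0,0,0],0,36],
])

```text
t: 23.45
tcp_pos: [0.6213, 0.0402, 0.1483]
orientation: [-2.892, -1.216, 0.002]
ft_force: [-0.5, -0.5, -1.3]
opening: 0.0387
```

Call:
step_arm([
  [[0,0,0],0,36],
  [[0,0,0],0,36],
])

```text
t: 23.65
tcp_pos: [0.6204, 0.03, 0.1501]
orientation: [2.903, 1.2, -0.003]
ft_force: [-0.1, 0.6, -0.8]
opening: 0.0389
```

```bash
python3 - <<'E'
from h import *
plan((0.6229-.0005,0.0318-.0005,0.09),45)
E
```

```text
t 23.65 tcp [0.6204 0.03   0.1501] head 44.94 tilt [-0.0014 -0.0011 -1.    ] F [-0.1  0.6 -0.8] open 0.0389
TURN -0.06  SHIFT [ 2.5  0.5 60.1]
```

Call:
step_arm([
  [[2.5,0.5,25],0,36],
  [[0,0,20],0,36],
  [[0,0,10],0,36],
  [[0,0,3],0,36],
  [[0,0,0],0,36],
  [[0,0,0],0,36],
])

```text
t: 24.25
tcp_pos: [0.6238, 0.0322, 0.0937]
orientation: [2.902, 1.202, 0.002]
ft_force: [-0.0, 0.3, -0.6]
opening: 0.0393
```

```bash
python3 - <<'E'
from h import *
plan((0.6229-.0005,0.0318-.0005,0.09),45)
f=grab('side'); cv2.imwrite('pics/s20.png',f['frame'][130:280,220:390].repeat(4,0).repeat(4,1))
f=grab('top'); cv2.imwrite('pics/t20.png',f['frame'])
E
```

```text
t 24.25 tcp [0.6238 0.0322 0.0937] head 44.98 tilt [ 1.3e-03 -1.0e-04 -1.0e+00] F [-0.   0.3 -0.6] open 0.0393
TURN -0.02  SHIFT [-1.6 -0.4  3.7]
```

View pics/s20.png

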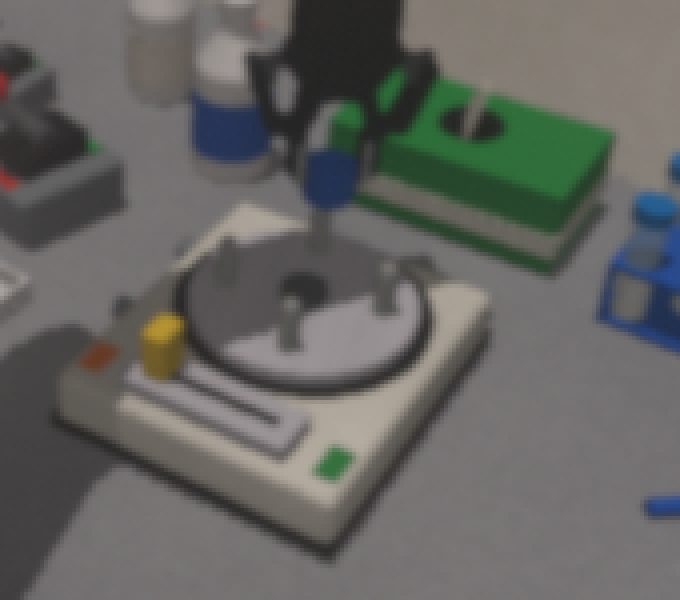

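```bash
python3 - <<'E'
from h import *
f=load('side')
for z in (.067,.107,.132): print(proj(f,(0.6229,0.0318,z)))
hsv=cv2.cvtColor(f['frame'],cv2.COLOR_BGR2HSV); m=cv2.inRange(hsv,(108,120,30),(128,255,255)); m[:160]=0;m[190:]=0;m[:,:285]=0;m[:,320:]=0
ys,xs=np.nonzero(m); print(xs.min(),xs.max(),ys.min(),ys.max(),xs.mean(),ys.mean())
print(m[164:186,290:314]//255)
cv2.imwrite('pics/s21.png',cv2.resize(f['frame'][155:205,280:330],None,fx=12,fy=12,interpolation=cv2.INTER_CUBIC))
E
```

```text
(np.float64(299.76807043991744), np.float64(192.63329982109045))
(np.float64(300.8792517149626), np.float64(181.90667795120083))
(np.float64(301.6000210453909), np.float64(174.94883926497567))
285 308 163 181 301.86046511627904 173.89147286821705
[[0 0 0 0 0 0 0 0 0 0 0 0 0 0 0 0 0 0 0 0 0 0 0 0]
 [0 0 0 0 0 0 0 0 0 0 0 0 0 0 0 0 0 0 0 0 0 0 0 0]
 [0 0 0 0 0 0 0 0 0 0 0 0 0 0 0 0 0 0 0 0 0 0 0 0]
 [0 0 0 0 0 0 0 0 0 0 0 0 0 0 0 0 0 0 0 0 0 0 0 0]
 [0 0 0 0 0 0 0 0 0 0 0 1 1 1 0 0 0 0 0 0 0 0 0 0]
 [0 0 0 0 0 0 0 0 1 1 1 1 1 1 1 1 1 0 0 0 0 0 0 0]
 [0 0 0 0 0 0 0 0 1 1 1 1 1 1 1 1 1 1 1 0 0 0 0 0]
 [0 0 0 0 0 0 0 0 1 1 1 1 1 1 1 1 1 1 1 0 0 0 0 0]
 [0 0 0 0 0 0 0 0 1 1 1 1 1 1 1 1 1 1 1 0 0 0 0 0]
 [0 0 0 0 0 0 0 0 1 1 1 1 1 1 1 1 1 1 1 0 0 0 0 0]
 [0 0 0 0 0 0 0 0 1 1 1 1 1 1 1 1 1 1 0 0 0 0 0 0]
 [0 0 0 0 0 0 0 0 1 1 1 1 1 1 1 1 1 1 0 0 0 0 0 0]
 [0 0 0 0 0 0 0 1 1 1 1 1 1 1 1 1 1 1 0 0 0 0 0 0]
 [0 0 0 0 0 0 0 1 1 1 1 1 1 1 1 1 1 1 0 0 0 0 0 0]
 [0 0 0 0 0 0 0 1 1 1 1 1 1 1 1 1 1 1 0 0 0 0 0 0]
 [0 0 0 0 0 0 0 0 1 1 1 1 1 1 1 1 1 0 0 0 0 0 0 0]
 [0 0 0 0 0 0 0 0 0 1 1 1 1 1 1 0 0 0 0 0 0 0 0 0]
 [0 0 0 0 0 0 0 0 0 0 0 1 0 0 0 0 0 0 0 0 0 0 0 0]
 [0 0 0 0 0 0 0 0 0 0 0 0 0 0 0 0 0 0 0 0 0 0 0 0]
 [0 0 0 0 0 0 0 0 0 0 0 0 0 0 0 0 0 0 0 0 0 0 0 0]
 [0 0 0 0 0 0 0 0 0 0 0 0 0 0 0 0 0 0 0 0 0 0 0 0]
 [0 0 0 0 0 0 0 0 0 0 0 0 0 0 0 0 0 0 0 0 0 0 0 0]]
```

View pics/s21.png

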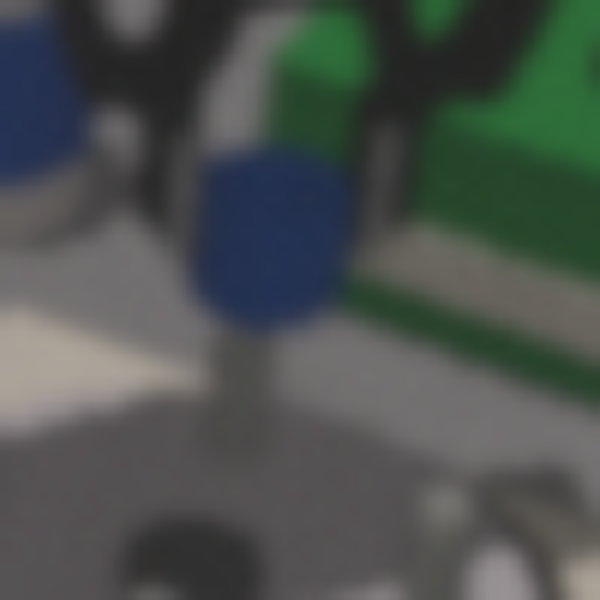

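View pics/t20.png

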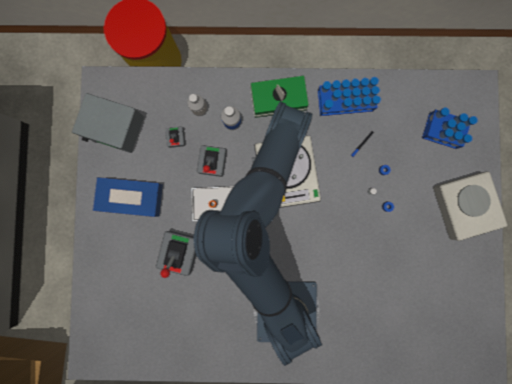

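Call:
step_arm([
  [[-1,-1,4],0,36],
  [[0,0,4],0,36],
  [[0,0,3],0,36],
  [[0,0,0],0,36],
])

```text
t: 24.75
tcp_pos: [0.6215, 0.0329, 0.0812]
orientation: [-2.902, -1.203, 0.001]
ft_force: [0.3, -0.3, -0.3]
opening: 0.0391
```

Call:
step_arm([
  [[0,0,3],0,36],
  [[0,0,3],0,36],
  [[0,0,0],0,36],
])

```text
t: 25.05
tcp_pos: [0.6216, 0.0328, 0.0753]
orientation: [-2.902, -1.203, 0.001]
ft_force: [-0.6, 1.4, -1.4]
opening: 0.0389
```

```bash
python3 - <<'E'
from h import *
plan((0.6229,0.0318,0.043),45); print(monitor.get_state()['moment'])
E
```

```text
t 25.05 tcp [0.6216 0.0328 0.0753] head 45.02 tilt [-7.e-04 -0.e+00 -1.e+00] F [-0.6  1.4 -1.4] open 0.0389
TURN 0.02  SHIFT [ 0.2  1.6 32.3]
[ 0.03297872  0.0264285  -0.00665926]
```

Call:
step_arm([
  [[0,0,5],0,36],
  [[0,0,5],0,36],
  [[0,0,5],0,36],
  [[0,0,0],0,36],
])

```text
t: 25.45
tcp_pos: [0.6214, 0.0328, 0.0599]
orientation: [-2.902, -1.203, 0.002]
ft_force: [-0.0, 1.1, -1.1]
opening: 0.0389
```

Call:
step_arm([
  [[0,0,5],0,36],
  [[0,0,5],0,36],
  [[0,0,4],0,36],
  [[0,0,0],0,36],
])

```text
t: 25.85
tcp_pos: [0.6216, 0.0328, 0.0461]
orientation: [-2.902, -1.203, 0.001]
ft_force: [-0.4, 1.2, -1.0]
opening: 0.039
```

Call:
step_arm([
  [[0,0,2],0,36],
  [[0,0,1.5],0,36],
  [[0,0,0],0,36],
])

```text
t: 26.15
tcp_pos: [0.6219, 0.0329, 0.0433]
orientation: [-2.902, -1.203, -0.0]
ft_force: [-0.4, 2.3, -0.0]
opening: 0.039
```

Call:
step_arm([
  [[0,0,1],0,36],
  [[0,0,1],0,36],
  [[0,0,0],0,36],
])

```text
t: 26.45
tcp_pos: [0.622, 0.0329, 0.0431]
orientation: [-2.902, -1.202, -0.002]
ft_force: [-6.8, 2.6, 19.6]
opening: 0.0388
```

Call:
step_arm([
  [[0,0,-1.5],0,45],
  [[0,0,0],0,50],
  [[0,0,0],0,56],
  [[0,0,0],0,56],
  [[0,0,-20],0,56],
  [[0,0,-40],0,56],
  [[0,0,-40],0,56],
  [[0,0,0],0,56],
])

```text
t: 27.25
tcp_pos: [0.6249, 0.0316, 0.1478]
orientation: [2.9, 1.201, 0.011]
ft_force: [0.4, -0.3, 0.5]
opening: 0.0563
```

```bash
python3 - <<'E'
from h import *
import rol
plan((0.558,-0.3831,0.145),45)
f=grab('side'); g=grab('top'); print(rol.rollers(f),rol.rollers(g))
cv2.imwrite('pics/s22.png',f['frame'][130:280,220:390].repeat(4,0).repeat(4,1))
E
```

```text
t 27.25 tcp [0.6249 0.0316 0.1478] head 44.98 tilt [ 7.9e-03 -2.0e-04 -1.0e+00] F [ 0.4 -0.3  0.5] open 0.0563
TURN -0.02  SHIFT [-340.5  245.9    2.4]
[([397.2, 337.8], [21.1, 22.0], [0.4138, -0.3933]), ([419.9, 293.6], [18.7, 19.3], [0.5591, -0.3814]), ([388.4, 255.9], [4.8, 14.8], [0.6204, -0.2705])] [([388.0, 206.3], [11.6, 10.1], [0.4113, -0.3969]), ([384.5, 169.5], [10.1, 11.2], [0.5569, -0.385]), ([354.7, 152.0], [3.1, 10.1], [0.6253, -0.2675])]
```

View pics/s22.png

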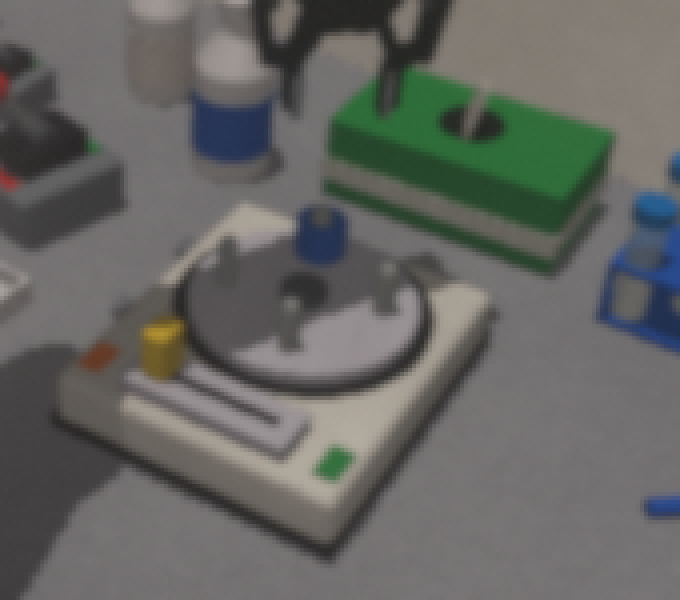

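Call:
step_arm([
  [[-36,26,0],0,56],
  [[-36,26,0],0,56],
  [[-36,26,0],0,56],
  [[-36,26,0],0,56],
  [[-36,26,0],0,56],
  [[-36,26,0],0,56],
  [[-36,26,0],0,56],
  [[-36,26,0],0,56],
])

```text
t: 28.15
tcp_pos: [0.5643, -0.319, 0.1409]
orientation: [-2.9, -1.202, 0.002]
ft_force: [1.0, -0.6, 0.9]
opening: 0.0562
```

Call:
step_arm([
  [[-36,26,0],0,56],
  [[-16,12,0],0,56],
  [[0,0,40],0,56],
  [[0,0,40],0,56],
  [[0,0,40],0,56],
  [[0,0,20],0,56],
  [[0,0,0],0,56],
  [[0,0,0],0,56],
])

```text
t: 28.95
tcp_pos: [0.5549, -0.3816, 0.0021]
orientation: [-2.901, -1.202, 0.002]
ft_force: [0.8, -1.0, 0.7]
opening: 0.0556
```

```bash
python3 - <<'E'
from h import *
import rol
plan((0.558,-0.3831,-0.0255),45)
f=grab('side')
cv2.imwrite('pics/s23.png',f['frame'][200:350,340:510].repeat(4,0).repeat(4,1))
E
```

```text
t 28.95 tcp [ 0.5549 -0.3816  0.0021] head 45.00 tilt [-1.6e-03  6.0e-04 -1.0e+00] F [ 0.8 -1.   0.7] open 0.0556
TURN -0.00  SHIFT [ 1.2  3.3 27.6]
```

View pics/s23.png

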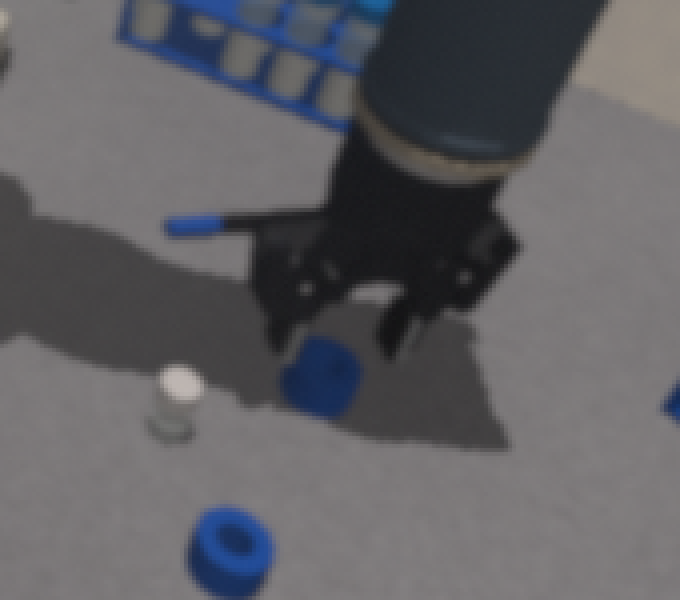

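```bash
python3 - <<'E'
from h import *
f=load('side'); s=monitor.get_state(); p=s['tcp_pos']
for z in (.03,.037,.045): 
  q=proj(f,p+[0,0,z]); print(z,q,((q[0]-340)*4,(q[1]-200)*4))
q=proj(f,(.558,-.3831,.015));print(q,((q[0]-340)*4,(q[1]-200)*4))
R=Ro.from_rotvec(s['orientation']).as_matrix()
for sg in(-1,1):
  q=proj(f,p+[0,0,.037]+sg*R[:,1]*.0278); print(sg,((q[0]-340)*4,(q[1]-200)*4))
cv2.imwrite('pics/s24.png',cv2.resize(f['frame'][270:310,395:455],None,fx=12,fy=12,interpolation=cv2.INTER_CUBIC))
E
```

```text
0.03 (np.float64(421.8978235133809), np.float64(289.84843172993897)) (np.float64(327.5912940535236), np.float64(359.39372691975586))
0.037 (np.float64(422.7686520191525), np.float64(287.95856405288527)) (np.float64(331.07460807661005), np.float64(351.83425621154106))
0.045 (np.float64(423.7748384360334), np.float64(285.7749433126928)) (np.float64(335.0993537441336), np.float64(343.09977325077125))
(np.float64(420.4661139745439), np.float64(294.3369957380711)) (np.float64(321.8644558981755), np.float64(377.3479829522844))
-1 (np.float64(283.98588899693914), np.float64(352.84842492181474))
1 (np.float64(378.0972563531391), np.float64(350.82151049476806))
```

View pics/s24.png

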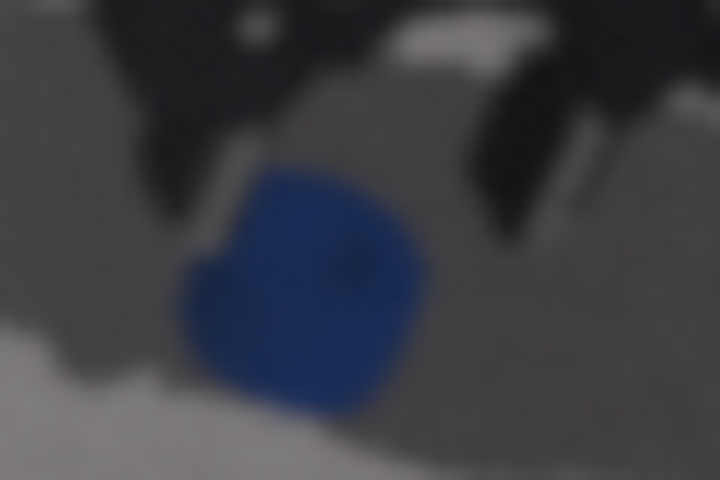

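Call:
step_arm([
  [[1,1.5,10],0,56],
  [[0,0,8],0,56],
  [[0,0,5],0,56],
  [[0,0,3],0,56],
  [[0,0,0],0,56],
])

```text
t: 29.5
tcp_pos: [0.5571, -0.3818, -0.0236]
orientation: [-2.902, -1.202, 0.001]
ft_force: [-0.1, 0.2, 0.1]
opening: 0.0563
```

Call:
step_arm([
  [[0,0,0],0,36],
  [[0,0,0],0,36],
  [[0,0,0],0,36],
  [[0,0,0],0,36],
  [[0,0,0],0,36],
], grip_force=30)

```text
t: 30.0
tcp_pos: [0.5574, -0.3822, -0.0228]
orientation: [2.902, 1.202, 0.0]
ft_force: [-1.1, 1.5, 5.7]
opening: 0.0389
```

```bash
python3 - <<'E'
from h import *
plan((0.558,-0.3831,-0.0255),45)
f=grab('side')
cv2.imwrite('pics/s25.png',f['frame'][200:350,340:510].repeat(4,0).repeat(4,1))
E
```

```text
t 30.00 tcp [ 0.5574 -0.3822 -0.0228] head 45.02 tilt [ 4.e-04 -3.e-04 -1.e+00] F [-1.1  1.5  5.7] open 0.0389
TURN 0.02  SHIFT [-0.2  1.1  2.7]
```

View pics/s25.png

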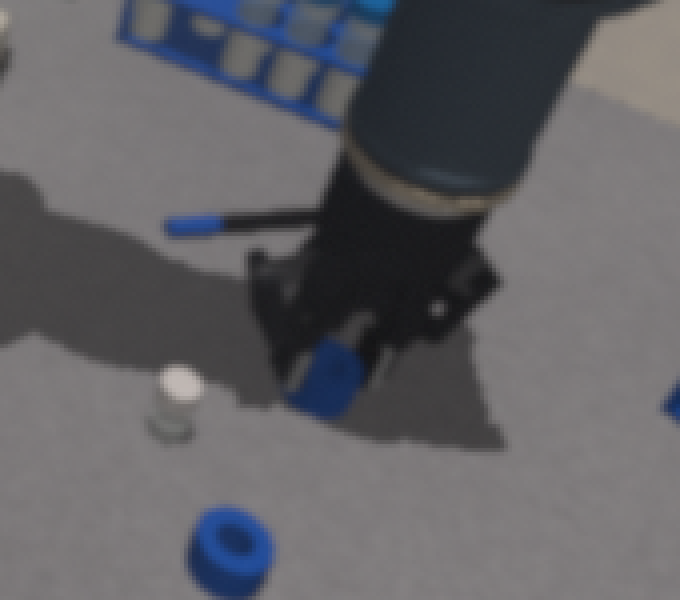

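Call:
step_arm([
  [[0,0,-15],0,36],
  [[0,0,-40],0,36],
  [[0,0,-50],0,36],
  [[0,0,-50],0,36],
  [[0,0,-15],0,36],
  [[0,0,0],0,36],
  [[0,0,0],0,36],
])

```text
t: 30.75
tcp_pos: [0.5572, -0.3815, 0.1466]
orientation: [-2.902, -1.203, -0.0]
ft_force: [-1.1, -0.0, -0.5]
opening: 0.0388
```

```bash
python3 - <<'E'
from h import *
plan((0.595,-0.045,0.147),45)
E
```

```text
t 30.75 tcp [ 0.5572 -0.3815  0.1466] head 45.03 tilt [-0.e+00  6.e-04 -1.e+00] F [-1.1 -0.  -0.5] open 0.0388
TURN 0.03  SHIFT [ 264.7 -211.2   -0.3]
```

Call:
step_arm([
  [[36,-29,0],0,36],
  [[36,-29,0],0,36],
  [[36,-29,0],0,36],
  [[36,-29,0],0,36],
  [[36,-29,0],0,36],
  [[36,-29,0],0,36],
  [[36,-29,0],0,36],
  [[12,-8,0],0,36],
])

```text
t: 31.55
tcp_pos: [0.594, -0.0391, 0.1443]
orientation: [-2.894, -1.211, 0.004]
ft_force: [-0.8, 0.9, -0.4]
opening: 0.039
```

Call:
step_arm([
  [[0,0,0],0,36],
  [[0,0,20],0,36],
  [[0,0,20],0,36],
  [[0,0,10],0,36],
  [[0,0,0],0,36],
  [[0,0,0],0,36],
  [[0,0,0],0,36],
])

```text
t: 32.25
tcp_pos: [0.5951, -0.0468, 0.0976]
orientation: [2.902, 1.201, 0.001]
ft_force: [-0.6, -0.8, -0.3]
opening: 0.039
```

```bash
python3 - <<'E'
from h import *
plan((0.595,-0.045,0.09),45)
f=grab('side')
cv2.imwrite('pics/s26.png',f['frame'][130:280,220:390].repeat(4,0).repeat(4,1))
hsv=cv2.cvtColor(f['frame'],cv2.COLOR_BGR2HSV); m=cv2.inRange(hsv,(108,120,30),(128,255,255)); p=proj(f,(0.595,-0.045,.135)); print(p,proj(f,(.5955,-.0455,.087)))
E
```

```text
t 32.25 tcp [ 0.5951 -0.0468  0.0976] head 44.98 tilt [ 1.1e-03 -3.0e-04 -1.0e+00] F [-0.6 -0.8 -0.3] open 0.0390
TURN -0.02  SHIFT [ 1.2 -1.4  7.6]
(np.float64(317.86867371847154), np.float64(188.9934796521084)) (np.float64(316.2007586755924), np.float64(202.55381185304358))
```

View pics/s26.png

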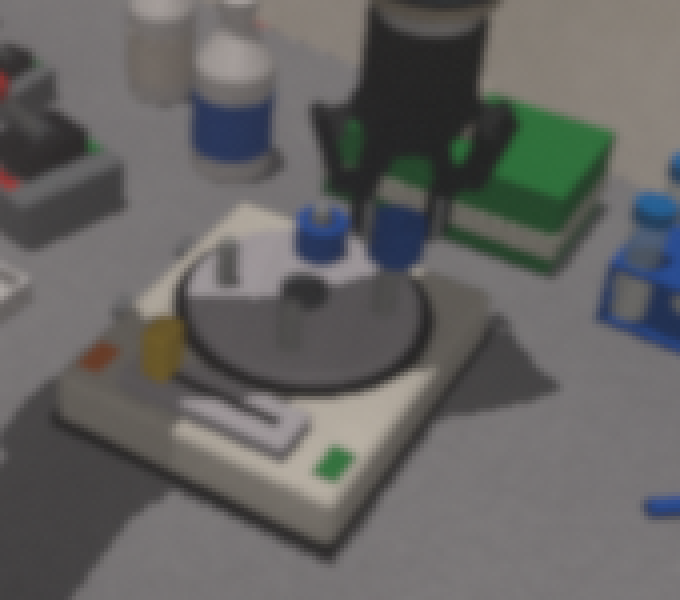

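Call:
step_arm([
  [[1,-2,4],0,36],
  [[0,0,4],0,36],
  [[0,0,4],0,36],
  [[0,0,0],0,36],
])

```text
t: 32.7
tcp_pos: [0.5936, -0.0438, 0.0841]
orientation: [-2.902, -1.203, 0.001]
ft_force: [0.5, 0.2, -1.3]
opening: 0.039
```

Call:
step_arm([
  [[0,0,4],0,36],
  [[0,0,4],0,36],
  [[0,0,0],0,36],
])

```text
t: 33.0
tcp_pos: [0.5949, -0.044, 0.0764]
orientation: [2.901, 1.203, 0.002]
ft_force: [5.6, 0.1, -2.9]
opening: 0.0387
```

```bash
python3 - <<'E'
from h import *
plan((0.595,-0.045,0.044),45)
E
```

```text
t 33.00 tcp [ 0.5949 -0.044   0.0764] head 45.03 tilt [ 1.4e-03 -3.0e-04 -1.0e+00] F [ 5.6  0.1 -2.9] open 0.0387
TURN 0.03  SHIFT [-0.6  0.8 32.4]
```

Call:
step_arm([
  [[0.7,0.7,3],0,36],
  [[0,0,4],0,36],
  [[0,0,0],0,36],
])

```text
t: 33.3
tcp_pos: [0.5952, -0.0439, 0.0694]
orientation: [2.902, 1.203, 0.0]
ft_force: [3.9, 0.3, -3.8]
opening: 0.0388
```

Call:
step_arm([
  [[0,0,5],0,36],
  [[0,0,5],0,36],
  [[0,0,5],0,36],
  [[0,0,0],0,36],
])

```text
t: 33.7
tcp_pos: [0.5954, -0.0438, 0.0542]
orientation: [2.902, 1.203, 0.001]
ft_force: [5.2, 1.0, -5.0]
opening: 0.0385
```

Call:
step_arm([
  [[0,0,4],0,36],
  [[0,0,3],0,36],
  [[0,0,2],0,36],
  [[0,0,0],0,36],
])

```text
t: 34.1
tcp_pos: [0.5955, -0.0439, 0.0455]
orientation: [2.902, 1.203, 0.001]
ft_force: [5.7, 0.5, -1.5]
opening: 0.0386
```

Call:
step_arm([
  [[0.5,0.5,2],0,36],
  [[0,0,1],0,36],
  [[0,0,0],0,36],
])

```text
t: 34.4
tcp_pos: [0.5957, -0.0439, 0.0441]
orientation: [-2.902, -1.202, -0.002]
ft_force: [-2.0, 2.1, 19.4]
opening: 0.039
```

Call:
step_arm([
  [[0,0,1],0,36],
  [[0,0,0],0,36],
])

```text
t: 34.6
tcp_pos: [0.5957, -0.0439, 0.0439]
orientation: [-2.901, -1.202, -0.003]
ft_force: [-4.6, 3.9, 29.6]
opening: 0.0392
```

Seated at 0.044 as predicted. Release and check.

Call:
step_arm([
  [[0,0,-2.5],0,45],
  [[0,0,0],0,50],
  [[0,0,0],0,56],
  [[0,0,0],0,56],
  [[0,0,-20],0,56],
  [[0,0,-40],0,56],
  [[0,0,-40],0,56],
  [[0,0,0],0,56],
])

```text
t: 35.4
tcp_pos: [0.5982, -0.0453, 0.1488]
orientation: [2.899, 1.201, 0.01]
ft_force: [0.1, -0.3, -0.2]
opening: 0.0561
```

```bash
python3 - <<'E'
from h import *
import rol
plan((0.4125,-0.395,0.145),45)
f=grab('side'); g=grab('top'); print(rol.rollers(f),rol.rollers(g))
cv2.imwrite('pics/s27.png',f['frame'])
E
```

```text
t 35.40 tcp [ 0.5982 -0.0453  0.1488] head 44.98 tilt [ 6.9e-03 -8.0e-04 -1.0e+00] F [ 0.1 -0.3 -0.2] open 0.0561
TURN -0.02  SHIFT [-378.6  116.     2.8]
[([397.2, 337.8], [21.1, 22.1], [0.4138, -0.3933]), ([388.4, 255.9], [4.8, 14.8], [0.6204, -0.2705])] [([387.9, 206.3], [11.6, 10.1], [0.4113, -0.3969]), ([354.7, 152.0], [3.1, 10.2], [0.6254, -0.2675])]
```

View pics/s27.png

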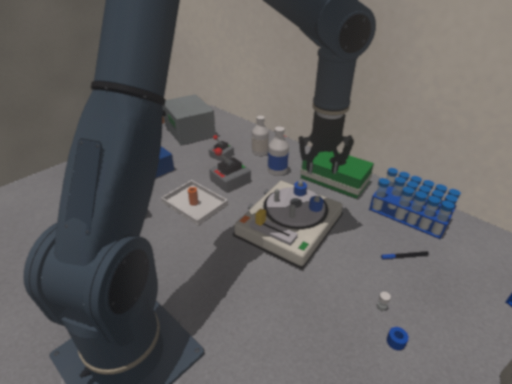

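Call:
step_arm([
  [[-42,13,0],0,56],
  [[-42,13,0],0,56],
  [[-42,13,0],0,56],
  [[-42,13,0],0,56],
  [[-42,13,0],0,56],
  [[-42,13,0],0,56],
  [[-42,13,0],0,56],
  [[-42,13,0],0,56],
])

```text
t: 36.3
tcp_pos: [0.4301, -0.3557, 0.1427]
orientation: [-2.9, -1.202, 0.002]
ft_force: [0.2, 0.5, -0.5]
opening: 0.056
```

Call:
step_arm([
  [[-42,12,0],0,56],
  [[0,0,30],0,56],
  [[0,0,40],0,56],
  [[0,0,40],0,56],
  [[0,0,30],0,56],
  [[0,0,0],0,56],
  [[0,0,0],0,56],
])

```text
t: 37.0
tcp_pos: [0.4096, -0.3931, 0.0037]
orientation: [-2.901, -1.201, 0.002]
ft_force: [0.3, -0.7, 1.2]
opening: 0.0563
```

```bash
python3 - <<'E'
from h import *
import rol
plan((0.4125,-0.395,-0.0255),45)
f=grab('side')
cv2.imwrite('pics/s28.png',f['frame'][234:384,320:490].repeat(4,0).repeat(4,1))
E
```

```text
t 37.00 tcp [ 0.4096 -0.3931  0.0037] head 44.99 tilt [-0.0021  0.0013 -1.    ] F [ 0.3 -0.7  1.2] open 0.0563
TURN -0.01  SHIFT [ 0.7  3.5 29.2]
```

View pics/s28.png

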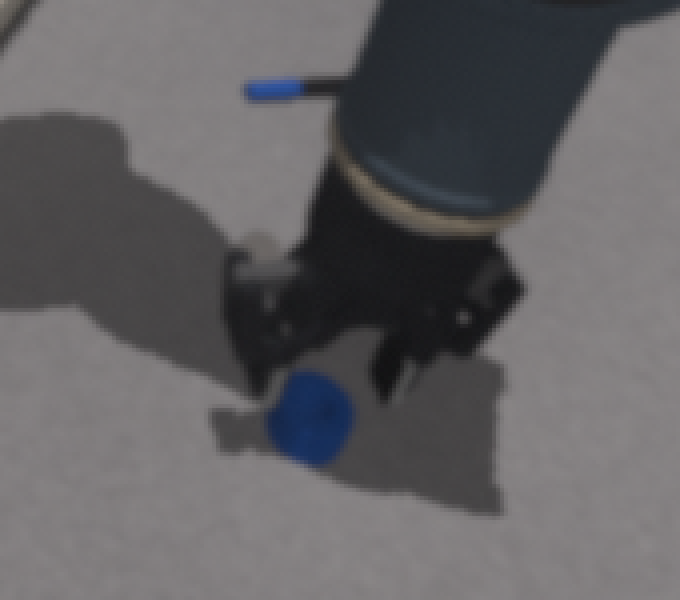

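Call:
step_arm([
  [[1,1.5,10],0,56],
  [[0,0,8],0,56],
  [[0,0,6],0,56],
  [[0,0,4],0,56],
  [[0,0,0],0,56],
])

```text
t: 37.55
tcp_pos: [0.412, -0.3935, -0.0242]
orientation: [-2.902, -1.202, 0.001]
ft_force: [0.8, -1.0, 0.3]
opening: 0.0556
```

Call:
step_arm([
  [[0,0,0],0,36],
  [[0,0,0],0,36],
  [[0,0,0],0,36],
  [[0,0,0],0,36],
  [[0,0,0],0,36],
], grip_force=30)

```text
t: 38.05
tcp_pos: [0.4123, -0.3938, -0.0233]
orientation: [2.902, 1.202, 0.0]
ft_force: [-2.2, 0.8, 6.4]
opening: 0.0387
```

```bash
python3 - <<'E'
from h import *
plan((0.4125,-0.395,-0.0255),45)
f=grab('side')
cv2.imwrite('pics/s29.png',f['frame'][234:384,320:490].repeat(4,0).repeat(4,1))
E
```

```text
t 38.05 tcp [ 0.4123 -0.3938 -0.0233] head 45.01 tilt [ 2.e-04 -2.e-04 -1.e+00] F [-2.2  0.8  6.4] open 0.0387
TURN 0.01  SHIFT [-0.6  1.   2.2]
```

View pics/s29.png

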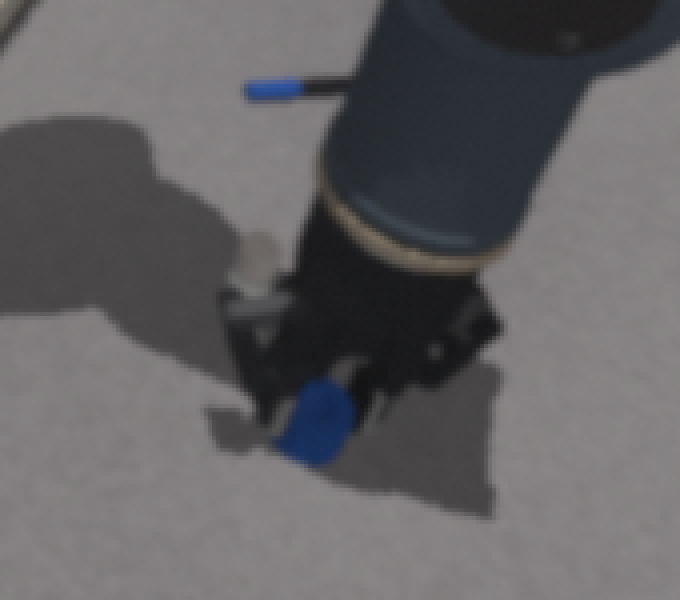

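Call:
step_arm([
  [[0,0,-15],0,36],
  [[0,0,-40],0,36],
  [[0,0,-50],0,36],
  [[0,0,-50],0,36],
  [[0,0,-15],0,36],
  [[0,0,0],0,36],
  [[0,0,0],0,36],
])

```text
t: 38.8
tcp_pos: [0.4124, -0.3932, 0.1458]
orientation: [-2.901, -1.203, -0.0]
ft_force: [0.2, -0.3, -1.4]
opening: 0.0388
```

```bash
python3 - <<'E'
from h import *
plan((0.5186,-0.0182,0.147),45)
E
```

```text
t 38.80 tcp [ 0.4124 -0.3932  0.1458] head 45.05 tilt [ 1.e-04  5.e-04 -1.e+00] F [ 0.2 -0.3 -1.4] open 0.0388
TURN 0.05  SHIFT [ 340.2 -190.1   -1. ]
```

Call:
step_arm([
  [[40,-22.5,0],0,36],
  [[40,-22.5,0],0,36],
  [[40,-22.5,0],0,36],
  [[40,-22.5,0],0,36],
  [[40,-22.5,0],0,36],
  [[40,-22.5,0],0,36],
  [[40,-22.5,0],0,36],
  [[40,-22.5,0],0,36],
])

```text
t: 39.6
tcp_pos: [0.5104, -0.038, 0.1447]
orientation: [-2.902, -1.203, 0.004]
ft_force: [0.6, -0.3, -0.0]
opening: 0.0387
```

Call:
step_arm([
  [[20,-10,0],0,36],
  [[0,0,0],0,36],
  [[0,0,20],0,36],
  [[0,0,20],0,36],
  [[0,0,10],0,36],
  [[0,0,0],0,36],
  [[0,0,0],0,36],
  [[0,0,0],0,36],
])

```text
t: 40.4
tcp_pos: [0.5186, -0.0194, 0.0969]
orientation: [2.902, 1.202, 0.001]
ft_force: [-0.9, 0.3, -0.4]
opening: 0.0385
```

```bash
python3 - <<'E'
from h import *
plan((0.5186,-0.0182,0.09),45)
f=grab('side')
cv2.imwrite('pics/s30.png',f['frame'][130:280,220:390].repeat(4,0).repeat(4,1))
print(proj(f,(.519,-.019,.135)),proj(f,(.519,-.019,.087)))
E
```

```text
t 40.40 tcp [ 0.5186 -0.0194  0.0969] head 44.99 tilt [ 9.e-04 -1.e-04 -1.e+00] F [-0.9  0.3 -0.4] open 0.0385
TURN -0.01  SHIFT [ 0.8 -0.8  6.9]
(np.float64(293.3475914152026), np.float64(197.25847159255824)) (np.float64(292.101620296166), np.float64(210.98814773433088))
```

View pics/s30.png

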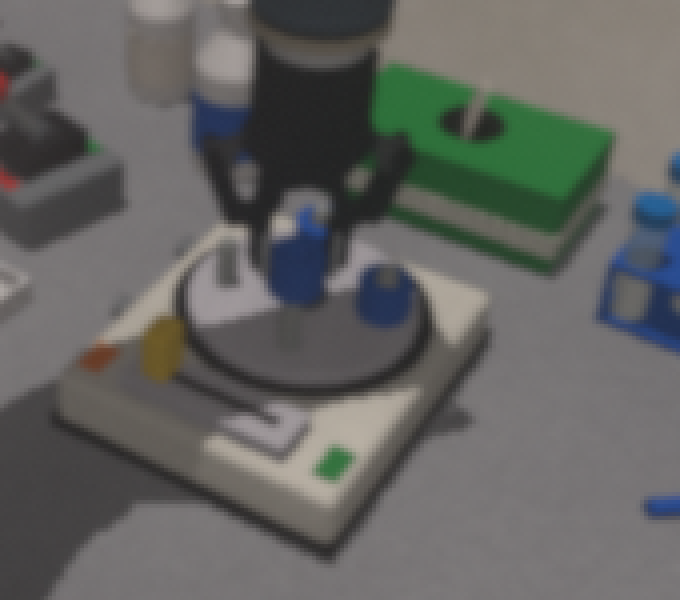

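Call:
step_arm([
  [[0.5,-1.2,4],0,36],
  [[0,0,4],0,36],
  [[0,0,4],0,36],
  [[0,0,0],0,36],
])

```text
t: 40.85
tcp_pos: [0.5173, -0.0176, 0.0837]
orientation: [-2.902, -1.203, 0.001]
ft_force: [-0.1, 0.2, -1.5]
opening: 0.0384
```

Call:
step_arm([
  [[0,0,4],0,36],
  [[0,0,4],0,36],
  [[0,0,0],0,36],
])

```text
t: 41.15
tcp_pos: [0.5176, -0.0178, 0.0758]
orientation: [-2.902, -1.203, 0.001]
ft_force: [1.3, 0.2, -1.0]
opening: 0.0386
```

```bash
python3 - <<'E'
from h import *
plan((0.5186,-0.0182,0.0437),45)
E
```

```text
t 41.15 tcp [ 0.5176 -0.0178  0.0758] head 45.02 tilt [-6.e-04 -2.e-04 -1.e+00] F [ 1.3  0.2 -1. ] open 0.0386
TURN 0.02  SHIFT [ 0.4  1.  32.1]
```

Call:
step_arm([
  [[0.3,0.5,5],0,36],
  [[0,0,5],0,36],
  [[0,0,5],0,36],
  [[0,0,0],0,36],
])

```text
t: 41.55
tcp_pos: [0.5178, -0.0178, 0.0605]
orientation: [-2.902, -1.202, 0.002]
ft_force: [-0.3, 0.5, -0.7]
opening: 0.0388
```

Call:
step_arm([
  [[0,0,5],0,36],
  [[0,0,5],0,36],
  [[0,0,4],0,36],
  [[0,0,0],0,36],
])

```text
t: 41.95
tcp_pos: [0.5179, -0.0178, 0.0467]
orientation: [-2.902, -1.203, 0.001]
ft_force: [-0.5, -0.3, -1.6]
opening: 0.0386
```

Call:
step_arm([
  [[0,0,2],0,36],
  [[0,0,1.5],0,36],
  [[0,0,0],0,36],
])

```text
t: 42.25
tcp_pos: [0.5184, -0.0179, 0.0438]
orientation: [2.902, 1.203, 0.0]
ft_force: [0.2, 0.8, -1.2]
opening: 0.0392
```

Call:
step_arm([
  [[0,0,1],0,36],
  [[0,0,1],0,36],
  [[0,0,0],0,36],
])

```text
t: 42.55
tcp_pos: [0.5185, -0.0178, 0.0435]
orientation: [-2.902, -1.202, -0.003]
ft_force: [-6.4, 2.6, 25.2]
opening: 0.0388
```

Call:
step_arm([
  [[0,0,-1],0,45],
  [[0,0,0],0,50],
  [[0,0,0],0,56],
  [[0,0,0],0,56],
  [[0,0,-20],0,56],
  [[0,0,-40],0,56],
  [[0,0,-50],0,0],
  [[0,0,0],0,0],
])

```text
t: 43.35
tcp_pos: [0.5213, -0.019, 0.1578]
orientation: [2.9, 1.2, 0.011]
ft_force: [-0.5, 0.4, -0.8]
opening: 0.0279
```

```bash
python3 - <<'E'
from h import *
plan((0.4383,0.0,0.16),99.9)
f=grab('side')
cv2.imwrite('pics/s31.png',f['frame'][130:280,220:390].repeat(4,0).repeat(4,1))
E
```

```text
t 43.35 tcp [ 0.5213 -0.019   0.1578] head 44.98 tilt [ 7.9e-03 -1.0e-04 -1.0e+00] F [-0.5  0.4 -0.8] open 0.0279
TURN -54.92  SHIFT [ 33.  -78.5  -2.9]
```

View pics/s31.png

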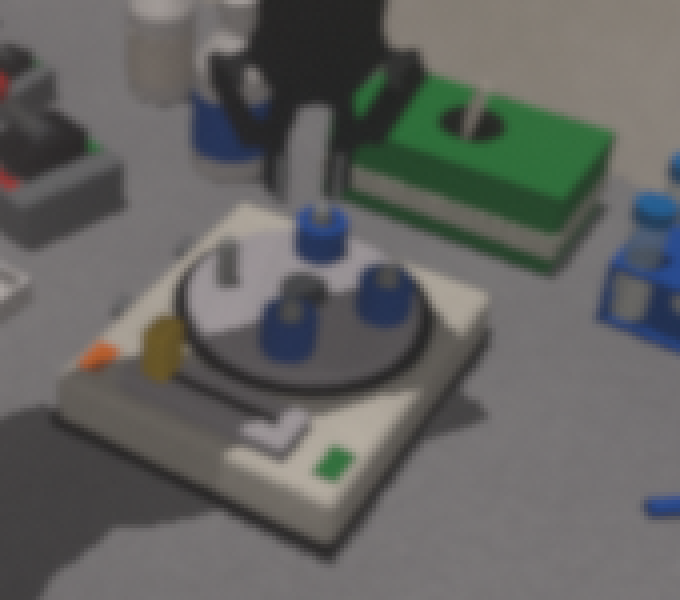

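Call:
step_arm([
  [[0,0,0],-8,0],
  [[0,0,0],-8,0],
  [[0,0,0],-8,0],
  [[0,0,0],-8,0],
  [[0,0,0],-8,0],
  [[0,0,0],-8,0],
  [[0,0,0],-7,0],
  [[0,0,0],0,0],
])

```text
t: 44.2
tcp_pos: [0.5177, -0.0178, 0.1519]
orientation: [-2.016, -2.408, 0.001]
ft_force: [0.5, 0.4, 0.3]
opening: -0.0002
```

```bash
python3 - <<'E'
from h import *
plan((0.4298,0.0656,0.16),99.9)
f=grab('top'); cv2.imwrite('pics/t31.png',f['frame'])
E
```

```text
t 44.20 tcp [ 0.5177 -0.0178  0.1519] head 100.13 tilt [-1.6e-03  4.0e-04 -1.0e+00] F [0.5 0.4 0.3] open -0.0002
TURN 0.23  SHIFT [ 97.3 -72.2  -7.9]
```

View pics/t31.png

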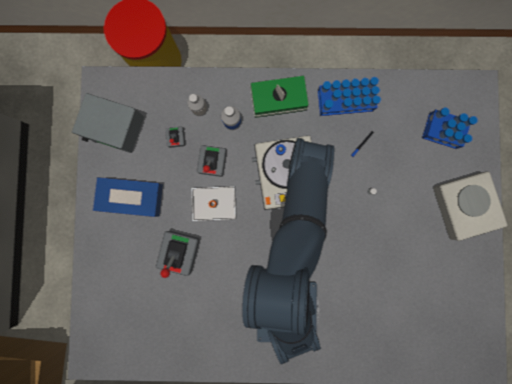

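Call:
step_arm([
  [[32,-24,-3],0,0],
  [[32,-24,-3],0,0],
  [[33,-24,0],0,0],
  [[0,0,0],0,0],
  [[0,0,0],0,0],
])

```text
t: 44.75
tcp_pos: [0.4302, 0.0659, 0.1587]
orientation: [-2.019, -2.406, -0.0]
ft_force: [0.0, 0.1, 0.5]
opening: -0.0002
```

```bash
python3 - <<'E'
from h import *
plan((0.4298,0.0656,0.048),99.9)
f=grab('side')
cv2.imwrite('pics/s32.png',f['frame'][130:280,220:390].repeat(4,0).repeat(4,1))
E
```

```text
t 44.75 tcp [0.4302 0.0659 0.1587] head 99.99 tilt [-2.e-04  2.e-04 -1.e+00] F [0.  0.1 0.5] open -0.0002
TURN 0.09  SHIFT [ -0.3  -0.4 110.7]
```

View pics/s32.png

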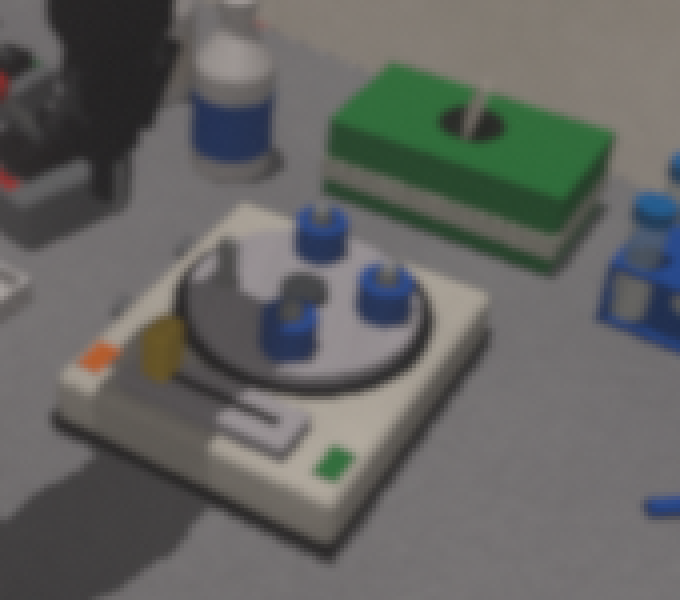

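Call:
step_arm([
  [[0,0,35],0,0],
  [[0,0,35],0,0],
  [[0,0,25],0,0],
  [[0,0,15],0,0],
  [[0,0,0],0,0],
  [[0,0,0],0,0],
])

```text
t: 45.4
tcp_pos: [0.4311, 0.0641, 0.0488]
orientation: [2.022, 2.404, -0.001]
ft_force: [0.4, 0.3, -0.1]
opening: -0.0
```

Call:
step_arm([
  [[-12,0,0],0,0],
  [[-12,0,0],0,0],
  [[-12,0,0],0,0],
  [[-12,0,0],0,0],
  [[-12,0,0],0,0],
  [[-12,0,0],0,0],
  [[-12,0,0],0,0],
  [[0,0,0],0,0],
])

```text
t: 46.2
tcp_pos: [0.4453, -0.0198, 0.0488]
orientation: [2.022, 2.404, -0.001]
ft_force: [-0.2, 0.2, 0.3]
opening: 0.0
```

```bash
python3 - <<'E'
from h import *
plan((0.4467,-0.0309,0.048),99.9)
f=grab('side')
cv2.imwrite('pics/s33.png',f['frame'][130:280,220:390].repeat(4,0).repeat(4,1))
E
```

```text
t 46.20 tcp [ 0.4453 -0.0198  0.0488] head 99.87 tilt [ 2.e-04 -9.e-04 -1.e+00] F [-0.2  0.2  0.3] open 0.0000
TURN -0.03  SHIFT [-11.2  -0.5   0.8]
```

View pics/s33.png

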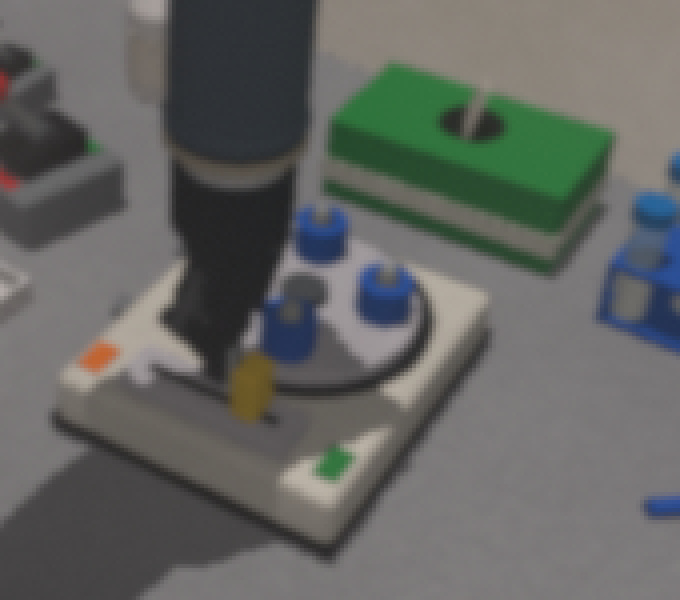

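Call:
step_arm([
  [[-4,0,0],0,0],
  [[-3,0,0],0,0],
  [[-2,0,0],0,0],
  [[0,0,0],0,0],
])

```text
t: 46.65
tcp_pos: [0.4466, -0.0265, 0.0487]
orientation: [-2.019, -2.407, 0.0]
ft_force: [-0.5, 0.2, 0.9]
opening: -0.0003
```

Call:
step_arm([
  [[-2,0,0],0,0],
  [[-2,0,0],0,0],
  [[0,0,0],0,0],
])

```text
t: 46.95
tcp_pos: [0.4474, -0.0306, 0.0488]
orientation: [2.019, 2.407, -0.0]
ft_force: [-0.6, 0.2, 0.4]
opening: 0.0
```

Call:
step_arm([
  [[-1.5,0,0],0,0],
  [[0,0,0],0,0],
])

```text
t: 47.15
tcp_pos: [0.4475, -0.0312, 0.0488]
orientation: [-2.018, -2.407, -0.001]
ft_force: [-1.7, 4.9, 1.5]
opening: -0.0001
```

Call:
step_arm([
  [[-1.5,0,0],0,0],
  [[-1,0,0],0,0],
  [[0,0,0],0,0],
])

```text
t: 47.45
tcp_pos: [0.4474, -0.0314, 0.0488]
orientation: [-2.013, -2.407, -0.002]
ft_force: [-3.0, 14.7, 6.3]
opening: -0.0
```

Call:
step_arm([
  [[12,0,0],0,0],
  [[0,0,-40],0,0],
  [[0,0,-50],0,0],
  [[0,0,-50],0,0],
  [[0,0,-10],0,0],
  [[0,0,0],0,0],
])

```text
t: 48.05
tcp_pos: [0.4474, -0.0224, 0.2005]
orientation: [2.017, 2.405, 0.006]
ft_force: [-0.2, -0.9, -0.2]
opening: -0.0
```

```bash
python3 - <<'E'
from h import *
f=grab('side')
cv2.imwrite('pics/s34.png',f['frame'][130:280,220:390].repeat(4,0).repeat(4,1))
c=np.array([.49,.318]); plan((0.4475,0.0,.2),171.9); plan((.475,.318,.2),171.9)
E
```

```text
t 48.10 tcp [ 0.4463 -0.0222  0.1989] head 100.04 tilt [ 1.7e-03  4.0e-04 -1.0e+00] F [-0.3 -0.7 -0.9] open 0.0004
TURN -71.86  SHIFT [ 1.9 22.2 -1.1]
t 48.10 tcp [ 0.4463 -0.0222  0.1989] head 100.04 tilt [ 1.7e-03  4.0e-04 -1.0e+00] F [-0.3 -0.7 -0.9] open 0.0004
TURN -71.86  SHIFT [ 19.5 340.9  -0.9]
```

View pics/s34.png

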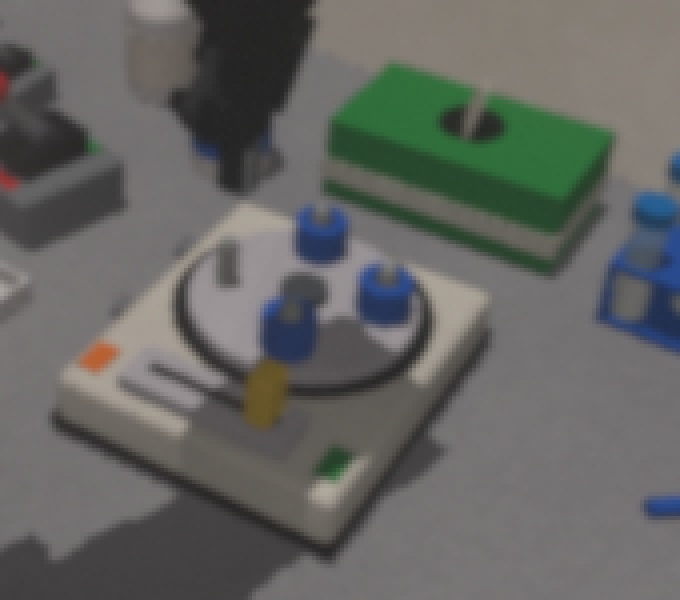

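Call:
step_arm([
  [[0,0,0],-8,0],
  [[0,0,0],-8,0],
  [[0,0,0],-8,0],
  [[0,0,0],-8,0],
  [[0,0,0],-8,0],
  [[0,0,0],-8,0],
  [[0,0,0],-8,0],
  [[0,0,0],-8,0],
])

```text
t: 48.9
tcp_pos: [0.4449, -0.0225, 0.1967]
orientation: [-0.427, -3.109, 0.001]
ft_force: [-1.3, 0.1, 0.5]
opening: -0.0
```

Call:
step_arm([
  [[0,0,0],-8,0],
  [[0,0,0],0,0],
])

```text
t: 49.1
tcp_pos: [0.4449, -0.0226, 0.197]
orientation: [-0.215, -3.131, 0.0]
ft_force: [-0.0, -0.2, -0.3]
opening: 0.0002
```

```bash
python3 - <<'E'
from h import *
plan((.498,.3125,.2),172)
E
```

```text
t 49.10 tcp [ 0.4449 -0.0226  0.197 ] head 172.13 tilt [-3.3e-03 -1.0e-04 -1.0e+00] F [-0.  -0.2 -0.3] open 0.0002
TURN 0.13  SHIFT [ -5.9 339.2  -3.2]
```

Call:
step_arm([
  [[-1,43,0],0,0],
  [[-1,43,0],0,0],
  [[-1,43,0],0,0],
  [[-1,43,0],0,0],
  [[-1,43,0],0,0],
  [[-1,43,0],0,0],
  [[0,43,0],0,0],
  [[0,38,0],0,0],
])

```text
t: 49.9
tcp_pos: [0.4983, 0.3145, 0.197]
orientation: [-0.225, -3.132, 0.002]
ft_force: [0.2, 0.4, 0.0]
opening: 0.0001
```

Call:
step_arm([
  [[0,0,0],0,0],
  [[0,0,0],0,0],
])

```text
t: 50.1
tcp_pos: [0.4982, 0.3126, 0.1969]
orientation: [-0.221, -3.132, 0.003]
ft_force: [0.0, -0.6, 0.5]
opening: -0.0001
```

```bash
python3 - <<'E'
from h import *
plan((.498,.3125,.078),172)
f=grab('side')
cv2.imwrite('pics/s35.png',f['frame'][90:240,120:290].repeat(4,0).repeat(4,1))
E
```

```text
t 50.10 tcp [0.4982 0.3126 0.1969] head 171.93 tilt [-0.0023 -0.0018 -1.    ] F [ 0.  -0.6  0.5] open -0.0001
TURN -0.07  SHIFT [-1.000e-01  1.000e-01  1.189e+02]
```

View pics/s35.png

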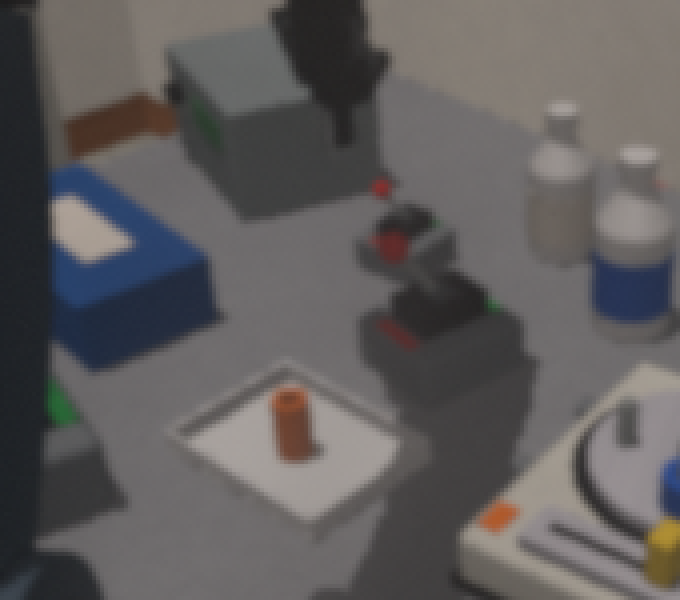

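Call:
step_arm([
  [[0,0,40],0,0],
  [[0,0,40],0,0],
  [[0,0,25],0,0],
  [[0,0,13],0,0],
  [[0,0,0],0,0],
  [[0,0,0],0,0],
])

```text
t: 50.75
tcp_pos: [0.4998, 0.312, 0.0817]
orientation: [0.221, 3.133, 0.001]
ft_force: [-0.4, -0.2, 0.7]
opening: 0.0001
```

Call:
step_arm([
  [[-10,0,0],0,0],
  [[-10,0,0],0,0],
  [[-10,0,0],0,0],
  [[-10,0,0],0,0],
  [[-10,0,0],0,0],
  [[-10,0,0],0,0],
  [[0,0,0],0,0],
])

```text
t: 51.45
tcp_pos: [0.5604, 0.3032, 0.0806]
orientation: [0.221, 3.132, -0.0]
ft_force: [-0.1, -1.0, 0.2]
opening: 0.0001
```

```bash
python3 - <<'E'
from h import *
plan((.603,.2976,.078),172)
f=grab('side')
cv2.imwrite('pics/s36.png',f['frame'][90:240,120:290].repeat(4,0).repeat(4,1))
E
```

```text
t 51.45 tcp [0.5604 0.3032 0.0806] head 171.92 tilt [ 1.3e-03 -3.0e-04 -1.0e+00] F [-0.1 -1.   0.2] open 0.0001
TURN -0.08  SHIFT [-42.9   0.4   2.7]
```

View pics/s36.png

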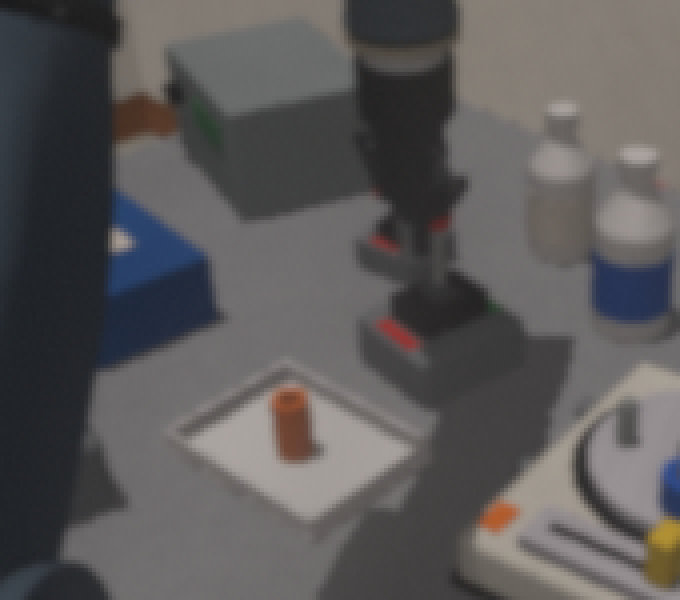

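Call:
step_arm([
  [[-10,0,0],0,0],
  [[-10,0,0],0,0],
  [[-10,0,0],0,0],
  [[-6,0,0],0,0],
  [[-3,0,0],0,0],
  [[0,0,0],0,0],
])

```text
t: 52.1
tcp_pos: [0.5976, 0.2983, 0.0807]
orientation: [0.219, 3.134, -0.0]
ft_force: [0.1, 0.6, -0.3]
opening: 0.0004
```

Call:
step_arm([
  [[-2,0,0],0,0],
  [[-2,0,0],0,0],
  [[0,0,0],0,0],
])

```text
t: 52.4
tcp_pos: [0.6005, 0.2983, 0.0807]
orientation: [-0.218, -3.133, 0.0]
ft_force: [-2.3, 0.9, 0.8]
opening: 0.0002
```

Call:
step_arm([
  [[-1.5,0,0],0,0],
  [[0,0,0],0,0],
])

```text
t: 52.6
tcp_pos: [0.6008, 0.2983, 0.0806]
orientation: [-0.217, -3.131, 0.001]
ft_force: [-7.3, 0.3, 2.0]
opening: 0.0002
```

Call:
step_arm([
  [[-1.5,0,0],0,0],
  [[0,0,0],0,0],
])

```text
t: 52.8
tcp_pos: [0.601, 0.2983, 0.0805]
orientation: [-0.216, -3.129, 0.001]
ft_force: [-9.9, 0.5, 4.5]
opening: 0.0002
```

Call:
step_arm([
  [[15,0,0],0,0],
  [[10,0,-30],0,0],
  [[0,0,-50],0,0],
  [[0,0,-50],0,0],
  [[0,0,-50],0,0],
  [[0,0,0],0,0],
  [[0,0,0],0,0],
])

```text
t: 53.5
tcp_pos: [0.5801, 0.3013, 0.2626]
orientation: [0.219, 3.131, 0.003]
ft_force: [0.1, 0.5, -1.2]
opening: 0.0
```

```bash
python3 - <<'E'
from h import *
plan((.5,.3,.3))
f=grab('side'); g=grab('top')
cv2.imwrite('pics/s37.png',cv2.resize(f['frame'],(800,600))); cv2.imwrite('pics/t37.png',cv2.resize(g['frame'],(800,600)))
E
```

```text
t 53.50 tcp [0.5801 0.3013 0.2626] head 172.01 tilt [ 0.0034  0.0017 -1.    ] F [ 0.1  0.5 -1.2] open 0.0000
TURN 0.00  SHIFT [ 79.1 -12.4 -37.7]
```

View pics/s37.png

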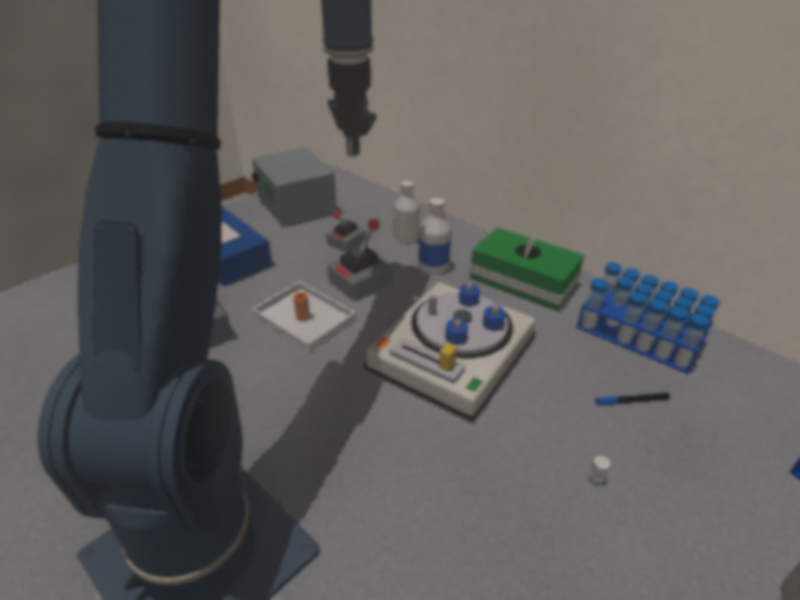

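View pics/t37.png

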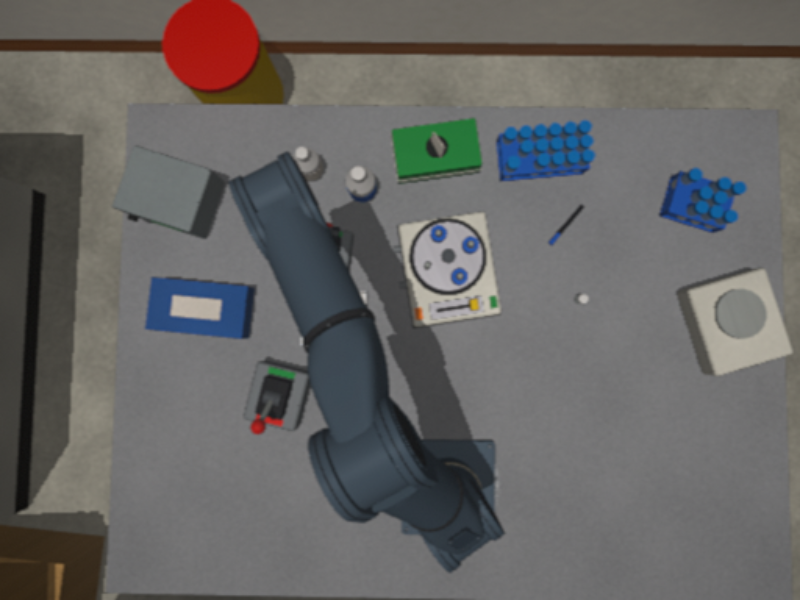

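```bash
python3 - <<'E'
from h import *
f=load('top')
for p in((.622,.033),(.596,-.044),(.5185,-.018)):
    z=[]
    for a in np.arange(0,6.28,.5):
        u,v=proj(f,(p[0]+.0145*np.cos(a),p[1]+.0145*np.sin(a),.097)); z.append(dep(f,round(u),round(v))[2])
    print(np.round(np.median(z),4),np.round(np.percentile(z,[15,85]),3))
hsv=cv2.cvtColor(f['frame'],cv2.COLOR_BGR2HSV); m=cv2.inRange(hsv,(20,120,100),(32,255,255)); y,x=np.nonzero(m); print('lock top',onz(f,x.mean(),y.mean(),.109))
g=load('side'); hsv=cv2.cvtColor(g['frame'],cv2.COLOR_BGR2HSV); m=cv2.inRange(hsv,(0,150,60),(6,255,255)); m[:135]=0;m[150:]=0;m[:,:228]=0; m[:,250:]=0; y,x=np.nonzero(m); print('ball px',x.mean(),y.mean(),len(x),'start 237.7,142')
print(job.job_done())
E
```

```text
0.0984 [0.096 0.101]
0.0984 [0.096 0.1  ]
0.0952 [0.093 0.101]
lock top [ 0.45054529 -0.05222943  0.109     ]
ball px nan nan 0 start 237.7,142
the job is handed in; nothing more can be done
None<stdin>:9: RuntimeWarning: Mean of empty slice.
  ret = ret.dtype.type(ret / rcount)
```

The refit was done in the order asked and handed in at about 53.5 s. I switched the middle isolator off, slid the lock to locked, and moved the sleeve to the white tray. The three blue rollers on the bench went onto axles 1, 2 and 3, then I slid the lock back to free and switched the isolator on.

**Last checks**
- **Rollers:** each stopped on the rotor at the expected height. The depth readings of their top faces were 95 to 98 mm, against 97 mm expected.
- **Lock:** it was pressed to the free stop with 15 N. The camera put the grip 2 to 3 mm from where I had calculated, within its accuracy.
- **Isolator:** the lever was pressed to its "on" stop with 10 N and leans to the far side in the last picture.
- **Sleeve and bystanders:** the sleeve was standing in the tray in the last side view. The vial and marker were not touched, and nothing else on the bench looked disturbed.

**What failed or disagreed**
- The real fingertips sat about 36 mm above the reported TCP. My first sweep at the lever therefore passed over the ball without touching it. I allowed for the offset from then on.
- The last numeric check of the lever ball's pixel position found no matching pixels, probably because the ball was in the arm's shadow. The "on" position rests on the picture and the stop force.

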